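# Unhook the long display arm and put it away in the rack

### The arm

A 6-joint arm with a two-finger parallel gripper is mounted at the origin on the work surface. World frame = base frame: x ahead of the robot, y to its left, z up, the work surface at z = 0. Lengths are in m, angles in rad, forces in N, time in s.
With the tool pointing down it reaches from about 0.4 to 0.825 m from the base axis. Payload 7 kg.
Tool frame: the origin (TCP) lies at the very end of the fingers, on their centre line; the grasp point (between the pads) lies 19 mm behind it (grip_depth is the distance from the TCP to the grasp point, in m); z points along the fingers, y is the direction in which the jaws open and shut (so a half turn about z gives the same grasp; the last joint's range is limited). The gripper opens to 88 mm and grips with 3 to 60 N. Pads are 19 mm wide; open, the fingers measure 130 mm over their backs; the gripper's body (78 mm by 193 mm) begins 47 mm behind the grasp point.
Start: joints at [1.44, 0.359, 0.012, 0, -1.224, -0.288], TCP at [0.275, 0.617, 0.227] pointing down, gripper open.
Joint ranges: [-3.07, 3.07], [-1.43, 2.12], [-1.02, 1.25], [-3.03, 1.67], [-3.05, -0], [-3.03, 3.03]. Speed limits (rad/s): [2.39, 2.39, 3.01, 3.14, 3.14, 3.14].

### API

Orientations are given as [roll, pitch, yaw] about the fixed x, y, z axes, in that order (R = Rz(yaw) Ry(pitch) Rx(roll)).
In Python, from station import get_state, grab_frame, get_calibration, job_done, grip_depth gives the robot as it stands. The module is installed in compiled form; this text tells all that it offers.
- The arm moves only by the shell command python3 -m crank 'ROWS' [FORCE]. ROWS is JSON, a list of rows, each an object with "turn": the turn, a rotation vector about the tool's x, y, z each as a share of 2 pi rad, from -1 to 1, a list of three; "slide": the shift along the tool's x, y, z each as a share of 0.5 m, from -1 to 1, a list of three; "fingers": the opening, from -1 (shut) to 1 (fully open). A call has 1 to 5 rows; each row is the pose to reach, as a shift and turn from the pose commanded when the call began, along the tool's axes at that moment, turning the shorter way round; what a row does not reach only later rows make up. A row lasts 1/12 s, in which the tool goes at most 41.7 mm and 7.16 degrees, less where a joint would pass 70% of its speed; a pose out of reach is approached as far as the arm can. A call with a number of a shift or a turn outside -1 to 1 is refused whole. A call with a gripper value outside its range is refused whole. The fingers move at their own pace and stop on an object; FORCE is the grip in N (left out, the last holds). Time passes only in rows, so rows that repeat a pose let the fingers close. It gives the time, the measured TCP pose, the force and the opening at its end, in the units of the state.
- get_state(): the state, without advancing time (a new reading comes with each control period).
- grab_frame(name): name is "scene" or "top"; returns the picture (420x560x3 uint8, red, green, blue); there is no depth.
- get_calibration(name): a dict with "K" (3x3 intrinsics, pixels), "dist" ([k1, k2, p1, p2, k3] as OpenCV has them; the pictures are not rectified), "pose" (4x4, takes a point from camera to world coordinates). Camera axes: x right, y up, looking along -z (the intrinsics and any distortion apply to the point x, -y, -z); pixel columns grow to the right and rows downward; lengths in m; the calibration is good to about 2 mm. A picture is of the moment at which its call begins. get_calibration takes no time and is no camera call.
- job_done(): hands the job in, once; it reports no verdict.
The state is a dict: "t": time; "q": joint angles; "qd": joint speeds; "joint_efforts": joint torques, N m; "eef_pos": TCP position; "ee_rot": TCP orientation; "force": force on the tool from outside, world axes, zero at the start; "moment": the same for the moment, N m; "width": finger opening in m.
Only numpy, scipy, OpenCV 4.12 (cv2) and the standard library are available. Lean on these libraries where they do the work, as an engineer would, in place of code of your own. Each camera call takes 0.05 s, during which the arm holds its last target.

### The job

Take the longer of the two display arms off the grey perforated stand (lift it on its keyhole until the screw head lines up with the wide opening, then pull it straight off) and stand it upright on the counter, letting go of it. Then take it again by the top of its back plate and put it away in the free bay of the low rack: bar first and straight, under the slatted top, over the front lip, and down until it stands fully on the bay floor with its plate upright between the lip and the slats. Leave the shorter arms and all the other goods where they are.

Things in the scene. Friction and masses are not known exactly. Their poses are not given: they have to be found in the camera images.
- long_arm: The LONG display arm, to be moved; white, 0.25 to 0.4 kg. Upright back plate 90 mm wide, 135 mm tall, 8 mm thick; a flat upright bar 14 mm thick, 40 mm tall, 150 mm long (then an end cap 6 mm thick, 30 wide, 40 tall) stands square out of the plate's front, undersides level. Origin: middle of the plate's lower edge. -x points along the bar away from the plate, y across the plate, z up.
- long_arm_web (a point): Long arm: grip point on the bar, half-way up it (20 mm above the underside), mid-thickness, 85 mm from the middle of the plate. Axes as long_arm. At the start the arm hangs on one of the two screws (which varies), underside about 100 mm above the counter, the bar sagging up to 3 degrees. Let go on the counter, the arm stands by itself on plate edge and bar.
- long_arm_plate (a point): Long arm: centre of the back plate, 67.5 mm above its lower edge. Keyhole in the plate's middle: 28 mm square opening from 56 to 84 mm above the lower edge, then a neck 12 mm wide up to 102 mm; the top 33 mm is solid. While it hangs, the board is 2 mm behind the plate; off the stand, the plate's top can be gripped across its 8 mm, from above. Axes as long_arm.
- screw_l (a point): Centre of the outer face of one screw head on the grey perforated stand. Head 18 mm across, 5 mm thick; shank 8 mm across, 10.5 mm long from board to head; axis 198 mm above the counter. -x points straight out of the board (the way to pull off), z up. An arm hangs with the top of its neck on the shank; raised 28 mm, its opening is centred on the head. y runs along the board.
- screw_r (a point): The same for the other screw head, 130 mm along -y of screw_l's axes. The stand's board is 340 mm wide, 282 mm tall, 18 mm thick, centred on the two screws; its base, 12 mm thick, reaches 36 mm out in front of the board's face.
- short_arm_web (a point): A shorter arm, hung on the other screw; it stays there. The same plate and bar section as the long arm, but the bar is 85 mm long plus a 6 mm cap. The point is half-way up the bar, 50 mm from the middle of the plate; -x along the bar away from the plate.
- stowed_arm_plate (a point): Centre of the back plate (half-way up) of a second short arm, already put away in the occupied bay of the rack; it stays there. -x points along its bar, into the bay.
- free_bay (a point): Free bay of the dark steel two-bay rack (which bay is free varies): point on the bay floor, 4 mm above the counter, where the middle of the plate's lower edge belongs. x into the bay, y across, z up. Lip: x -22 (rack front) to -14 mm, top 20 mm above the bay floor. Slatted top: from x = +14 mm to the back, 81 to 87 mm above the bay floor. A thin black liner marks this bay.
- rack_mid (a point): Centre of the rack's underside. Rack 220 mm deep (along x, into the bays), 250 mm wide (y), 91 mm tall. Two bays 116 mm wide inside, middles 122 mm apart; back wall's inner face 192 mm beyond free_bay. Side walls and divider, 6 mm thick, reach the slats under the slatted top and are only as high as the lip in front of it.
- can_a_mid (a point): Spray can, 52 mm across, 150 mm tall, standing in front of the occupied bay; its centre.
- can_b_mid (a point): Spray can, 52 mm across, 150 mm tall, standing by the tip of the shorter hanging arm; its centre.
- can_c_mid (a point): Spray can, 52 mm across, 150 mm tall, standing 230 to 270 mm in front of the free bay, in the way; its centre.
- tin_mid (a point): Low round metal tin, 86 mm across, 53 mm tall, under or near the hanging arms; its centre.
- thinner_mid (a point): Red rectangular thinner can, 60 x 100 mm, 150 mm tall, 173 mm with its handle; the point is 75 mm above its underside.
- carton_mid (a point): Cardboard carton 70 x 110 x 60 mm at the far side of the counter; its centre.
Not all that is in view belongs to the job. Leave any green look-alike of the long_arm alone.

How it is judged:
On the way, in this order (a step that is already met when the one before it is completed fails the run):
1. the long arm is off its screw and clear of the stand (x of long_arm_plate in the frame of screw_l below -0.025 m), for 0.05 s.
2. the long arm stands upright on the counter, let go (height (world z) of long_arm_plate between 0.0615 and 0.0735 m and angle between long_arm_plate's own z axis and vertical below 0.08 rad and contact force between the fingers and long_arm below 0.3 N and linear speed of long_arm below 0.03 m/s and x of long_arm_plate in the frame of free_bay below -0.022 m), for 0.2 s.
At the end, for the whole second after the job is handed in: The long arm stands at rest in the free bay of the rack, bar inwards: the middle of its plate's lower edge within 14 mm (in and out) and 18 mm (sideways) of free_bay, standing on the bay floor to within 6 mm, upright within 0.08 rad and square to the bay within 0.2 rad; it is let go (x of long_arm_plate in the frame of free_bay between -0.014 and 0.014 m and y of long_arm_plate in the frame of free_bay between -0.018 and 0.018 m and z of long_arm_plate in the frame of free_bay between 0.0615 and 0.0735 m and angle between long_arm_plate's own z axis and vertical below 0.08 rad and angle between the x axis of long_arm_plate and the x axis of free_bay, either way round below 0.2 rad and linear speed of long_arm below 0.02 m/s); the robot touches nothing.
It fails at once if the hanging short arm, the stowed arm or another of the goods is shifted by more than 30 mm (distance of any of short_arm_web, stowed_arm_plate, can_a_mid, can_b_mid, can_c_mid, tin_mid, thinner_mid, carton_mid from where it was at the start of the episode above 0.03 m).
It also fails if it takes over 67 s, if anything falls off the work surface, if the arm or the gripper's body presses on something with over 40 N, if the wrist force passes 120 N, or if a joint passes its speed limit or range.

## Working session

There is one attempt and no reset: what is moved stays moved. The work goes in short steps, Python scripts to look and compute and a shell command to move; the robot and the scene stay as the last step left them, time stands still between calls to the robot, and variables do not carry over. Pictures are saved under pics/ and viewed, and the job is handed in when it is done.

```bash
mkdir -p pics; cat > h.py <<'E'
import numpy as np, cv2
from station import get_state, grab_frame, get_calibration, job_done, grip_depth
def cal(n):
    c=get_calibration(n); return np.array(c['K']),np.array(c['dist']),np.array(c['pose'])
def ray(n,uv):
    K,d,P=cal(n); p=cv2.undistortPoints(np.array([[uv]],float),K,d)[0,0]
    v=P[:3,:3]@np.array([p[0],-p[1],-1]); return P[:3,3],v/np.linalg.norm(v)
def onz(n,uv,z):
    o,v=ray(n,uv); return o+v*(z-o[2])/v[2]
def tri(a,b):
    o1,v1=ray('scene',a); o2,v2=ray('top',b)
    A=np.stack([v1,-v2],1); s=np.linalg.lstsq(A,o2-o1,rcond=None)[0]
    p,q=o1+v1*s[0],o2+v2*s[1]; return (p+q)/2,np.linalg.norm(p-q)
def proj(n,X):
    K,d,P=cal(n); c=(np.atleast_2d(X)-P[:3,3])@P[:3,:3]; c=c*[1,-1,-1]
    return cv2.projectPoints(c,np.zeros(3),np.zeros(3),K,d)[0][:,0]
def save(im,name): cv2.imwrite('pics/'+name,im[...,::-1])
E
python3 - <<'E'
from h import *
s=get_state()
for k,v in s.items(): print(k,np.round(v,4))
print(grip_depth if not callable(grip_depth) else grip_depth())
for n in('scene','top'):
    im=grab_frame(n); np.save(n+'0.npy',im); save(cv2.resize(im,(800,600),interpolation=cv2.INTER_CUBIC),n+'0.png'); K,d,P=cal(n); print(n,K.round(1).tolist(),d,P.round(3).tolist())
E
```

```text
t 0.0
q [ 1.4401e+00  3.5940e-01  1.1000e-02 -4.0000e-04 -1.2241e+00 -2.8810e-01]
qd [ 0.0004 -0.0003  0.0014 -0.0002  0.0011 -0.0011]
joint_efforts [ 2.00000e-04 -5.82708e+01  2.93044e+01  6.99650e+00  6.90000e-03
 -2.00000e-04]
eef_pos [0.2743 0.6162 0.2256]
ee_rot [ 3.140e+00 -1.000e-04 -4.189e-01]
force [-1.3914 -1.0252  0.2204]
moment [-0.0464  0.0203  0.0693]
width 0.0875
0.0188
scene [[409.8, 0.0, 285.5], [0.0, 409.8, 203.3], [0.0, 0.0, 1.0]] [-0.03422694  0.          0.          0.          0.        ] [[0.531, -0.637, 0.558, 1.072], [0.847, 0.391, -0.36, -0.393], [0.011, 0.664, 0.748, 0.922], [0.0, 0.0, 0.0, 1.0]]
top [[489.5, 0.0, 282.7], [0.0, 489.5, 207.9], [0.0, 0.0, 1.0]] [-0.08411503  0.          0.          0.          0.        ] [[-0.001, 0.982, -0.187, 0.219], [-1.0, 0.0, 0.007, -0.018], [0.007, 0.187, 0.982, 1.38], [0.0, 0.0, 0.0, 1.0]]
```

View pics/scene0.png

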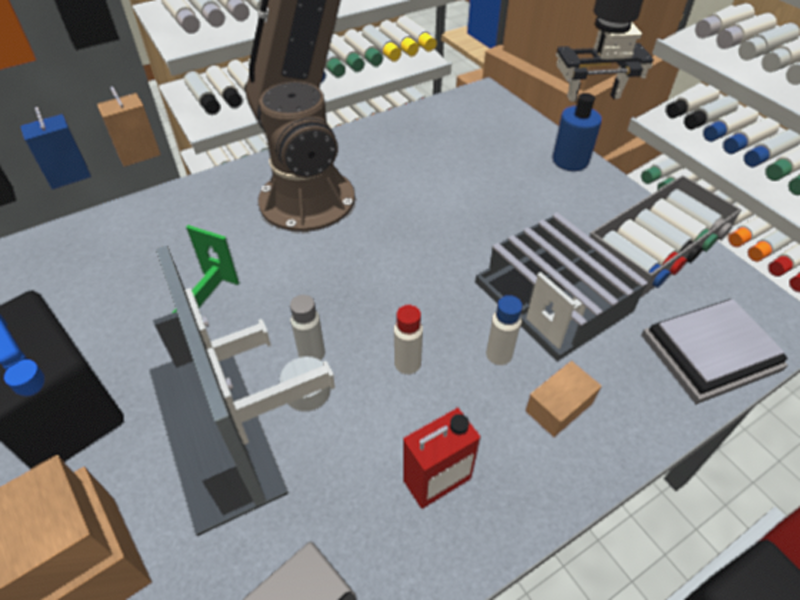

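View pics/top0.png

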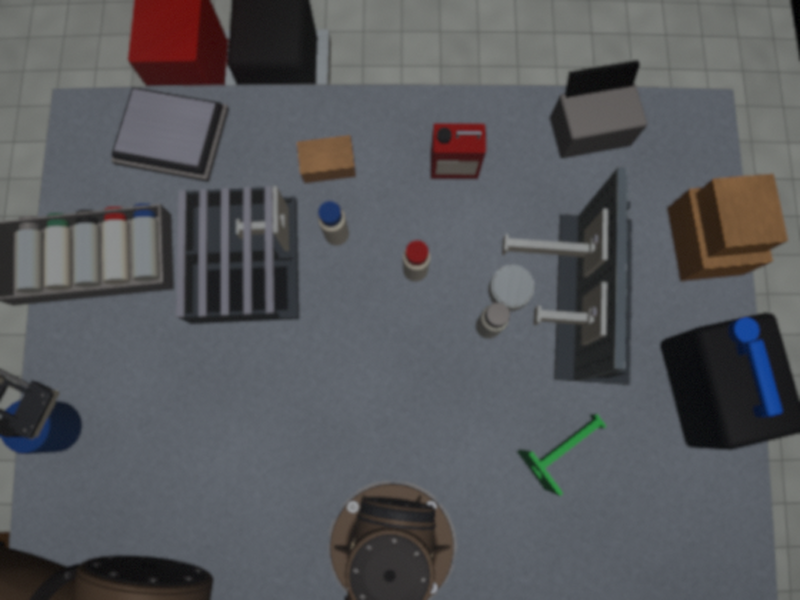

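```bash
python3 - <<'E'
from h import *
s=np.load('scene0.npy');t=np.load('top0.npy')
def crop(im,x0,y0,x1,y1,n,f):
    c=cv2.resize(im[y0:y1,x0:x1],None,fx=f,fy=f,interpolation=cv2.INTER_CUBIC)
    for x in range((x0+9)//10*10,x1,10):
        cv2.line(c,((x-x0)*f,0),((x-x0)*f,6 if x%50 else 16),(255,255,0),1)
        if x%20==0: cv2.putText(c,str(x),((x-x0)*f-8,26),0,.35,(255,255,0),1)
    for y in range((y0+9)//10*10,y1,10):
        cv2.line(c,(0,(y-y0)*f),(6,(y-y0)*f),(255,255,0),1)
        if y%20==0: cv2.putText(c,str(y),(8,(y-y0)*f+4),0,.35,(255,255,0),1)
    save(c,n)
crop(t,330,110,460,280,'t_st.png',3); crop(t,340,140,440,240,'t_st.png',6)
crop(s,95,160,245,310,'s_st.png',4)
crop(t,110,120,260,235,'t_rk.png',5)
crop(s,320,140,470,260,'s_rk.png',5)
E
```

```text
(no output)
```

View pics/t_st.png

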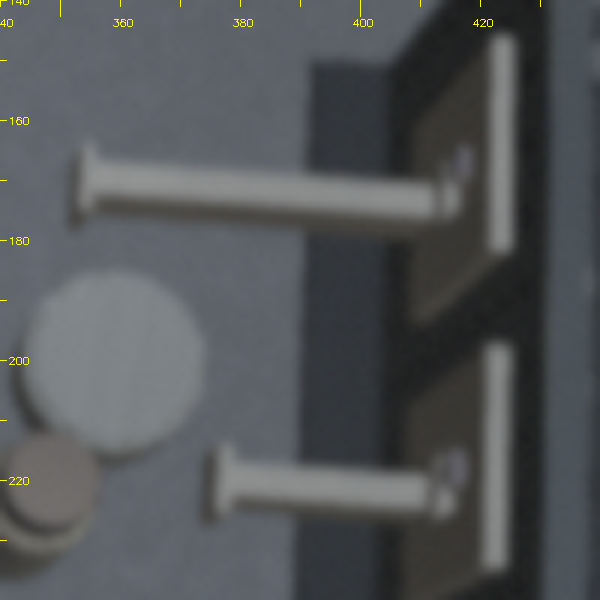

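View pics/s_st.png

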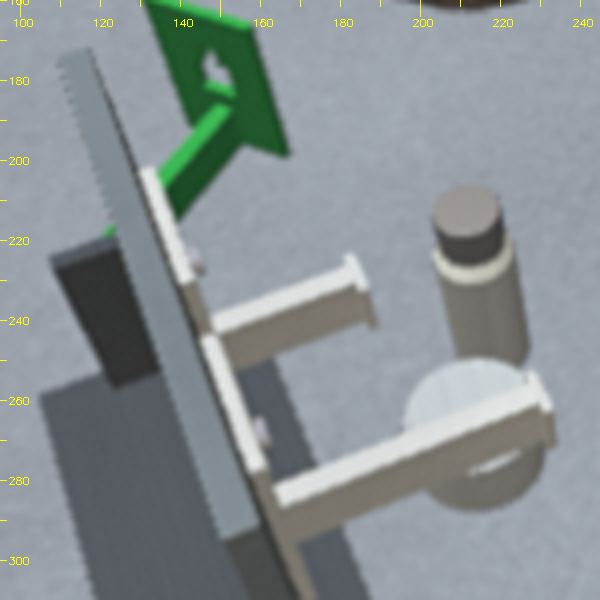

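View pics/t_rk.png

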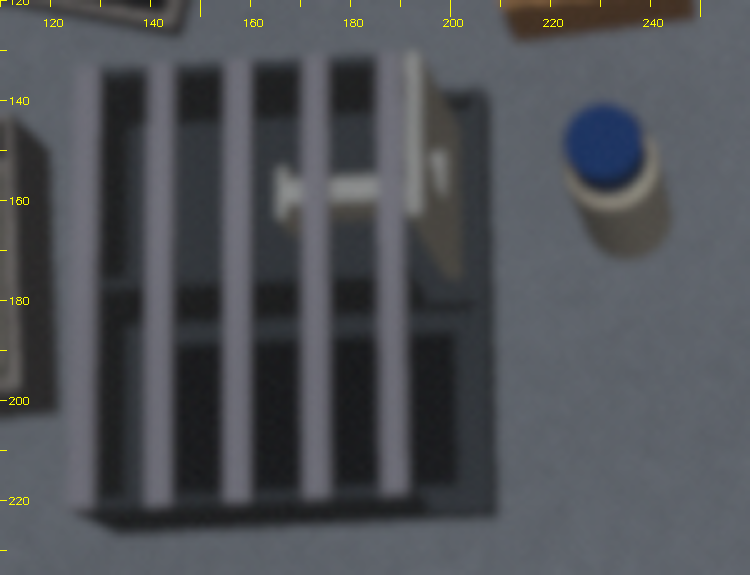

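View pics/s_rk.png

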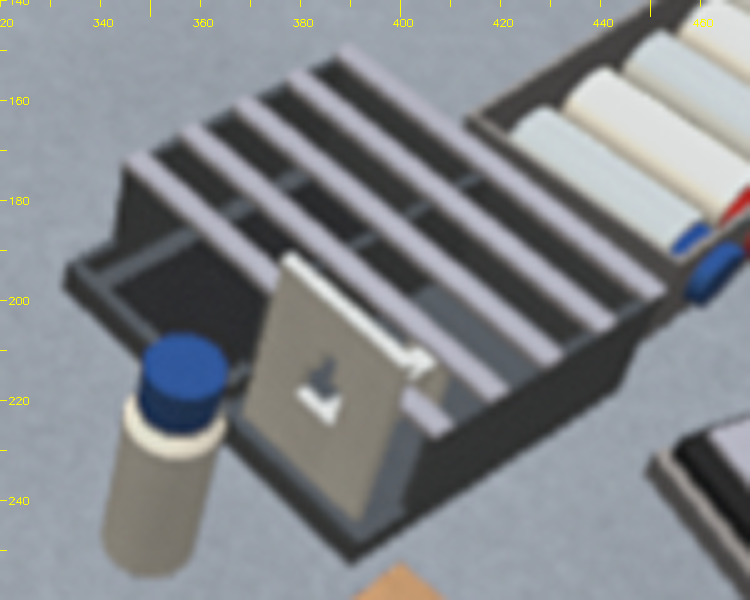

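```bash
python3 - <<'E'
from h import *
np.set_printoptions(precision=4,suppress=True)
print('plate L top', onz('top',(423.5,145.5),.235),onz('top',(424,181.5),.235))
print('plate S top', onz('top',(423,197),.235),onz('top',(422.5,234.5),.235))
for n,a,b in [('barL tip top',(226.5,255),(355.5,168.5)),('barL root',(165,284.5),(413.5,171.5)),('plateL near corner',(148.5,242.5),(423.5,181.5)),('plateL screw head',(160,267),(416.5,167)),('screw head S',(147.5+1,225),(415,218))]:
    print(n,*tri(a,b))
print('barL mids z.14',[onz('top',p,.139) for p in((360,169),(385,170.7),(410,172.3))])
print('barS mids z.14',[onz('top',p,.139) for p in((381,219.5),(409,221.5))])
# rack
print('lip front corners z.024', onz('top',(208.5,139),.024),onz('top',(208.5,222.5),.024))
print('liner corners z.004',[onz('top',p,.004) for p in((201,187),(200.5,217))])
print('slat front edge z.091',onz('top',(191.5,131),.091),onz('top',(191.5,219.5),.091))
print('back slat',onz('top',(125.5,133),.091),onz('top',(124,220),.091))
print('stowed plate top',onz('top',(192.5,130.5),.139),onz('top',(192.5,163),.139))
for n,p,z in [('a',(230.5,148),.15),('c',(292,177),.15),('b',(347.5,219),.15),('tin',(358.5,200),.053)]: print(n,onz('top',p,z))
for n,p in [('thinner',[(302,87),(340,87),(340,112),(302,112)]),('green',[(420,291),(365,318)])]: print(n,[onz('top',q,.15 if n!='green' else 0.1) for q in p])
print('rack scene', onz('scene',(333,197),.024),onz('scene',(390,252.5),.024))
E
```

```text
plate L top [ 0.5941 -0.3731  0.235 ] [ 0.5027 -0.3689  0.235 ]
plate S top [ 0.4642 -0.3642  0.235 ] [ 0.373  -0.3581  0.235 ]
barL tip top [ 0.5582 -0.2175  0.1481] 0.002254690093983565
barL root [ 0.553  -0.3678  0.1438] 0.005368744878378199
plateL near corner [ 0.5031 -0.3642  0.2363] 0.006107131916570214
plateL screw head [ 0.5484 -0.3615  0.2021] 0.0010523043565030244
screw head S [ 0.421  -0.3478  0.1954] 0.010974379018785688
barL mids z.14 [array([ 0.5598, -0.2298,  0.139 ]), array([ 0.5554, -0.2959,  0.139 ]), array([ 0.5513, -0.3623,  0.139 ])]
barS mids z.14 [array([ 0.4252, -0.2801,  0.139 ]), array([ 0.4199, -0.353 ,  0.139 ])]
lip front corners z.024 [0.6812 0.1882 0.024 ] [0.4357 0.1811 0.024 ]
liner corners z.004 [array([0.5427, 0.2087, 0.004 ]), array([0.4547, 0.2074, 0.004 ])]
slat front edge z.091 [0.6818 0.2261 0.091 ] [0.433  0.2171 0.091 ]
back slat [0.6769 0.4111 0.091 ] [0.4314 0.3996 0.091 ]
stowed plate top [0.6659 0.2144 0.139 ] [0.5758 0.211  0.139 ]
a [0.6133 0.1105 0.15  ]
c [ 0.5349 -0.0504  0.15  ]
b [ 0.4247 -0.1917  0.15  ]
tin [ 0.4944 -0.2374  0.053 ]
thinner [array([ 0.7858, -0.0787,  0.15  ]), array([ 0.7864, -0.1815,  0.15  ]), array([ 0.7143, -0.1796,  0.15  ]), array([ 0.7139, -0.078 ,  0.15  ])]
green [array([ 0.2427, -0.3843,  0.1   ]), array([ 0.1748, -0.238 ,  0.1   ])]
rack scene [0.4552 0.1722 0.024 ] [0.6964 0.1825 0.024 ]
```

```bash
python3 - <<'E'
from h import *
fb=np.array([.4985,.2055,.004]); a=.035
X=np.array([-np.sin(a),np.cos(a),0]);Y=np.array([-np.cos(a),-np.sin(a),0]);Z=np.array([0,0,1])
W=lambda p:fb+p[0]*X+p[1]*Y+p[2]*Z
r=[(-.022,-.186,.02),(-.022,.064,.02),(-.022,.064,-.004),(.014,-.186,.087),(.014,.064,.087),(0,-.122-.045,.135),(0,-.122+.045,.135),(0,0,0)]
L=np.array([.5484,-.369,.1]);b=.070
BX=np.array([np.sin(b),np.cos(b),0]);BY=np.array([-np.cos(b),np.sin(b),0])
V=lambda p:L+p[0]*BX+p[1]*BY+p[2]*Z
q=[(0,-.045,.135),(0,.045,.135),(.004,0,.04),(.154,0,.04),(.160,.015,.04),(.16,-.015,.04),(0.085,0,.04),(.075,0,.04)]
for n in('scene','top'):
    im=np.load(n+'0.npy').copy(); f=4 
    P=proj(n,np.array([W(p) for p in r]+[V(p) for p in q]))
    for nm,(x0,y0,x1,y1) in {'rk':(320,140,470,260) if n=='scene' else (110,120,260,235),'st':(95,160,245,310) if n=='scene' else (340,110,460,230)}.items():
        c=cv2.resize(im[y0:y1,x0:x1],None,fx=f,fy=f,interpolation=cv2.INTER_CUBIC)
        for u,v in P: cv2.drawMarker(c,(int((u-x0+.5)*f),int((v-y0+.5)*f)),(255,0,255),0,9,1)
        np.save(f'{n}{nm}.npy',c)
for nm in('rk','st'):
    A,B=np.load(f'scene{nm}.npy'),np.load(f'top{nm}.npy'); H=min(len(A),len(B))
    H=max(len(A),len(B)); A,B=[np.pad(i,((0,H-len(i)),(0,0),(0,0))) for i in(A,B)]
    C=np.hstack([A,B]); k=min(1,800/C.shape[1],600/C.shape[0]); save(cv2.resize(C,None,fx=k,fy=k,interpolation=cv2.INTER_AREA),f'chk_{nm}.png')
E
```

```text
(no output)
```

View pics/chk_rk.png

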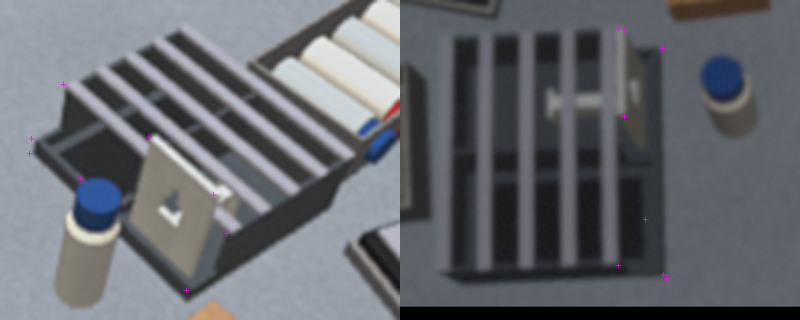

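View pics/chk_st.png

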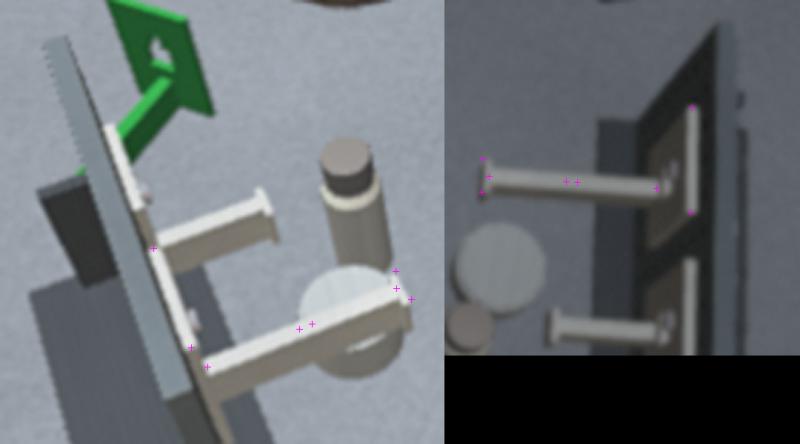

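```bash
cat >> h.py <<'E'
from scipy.spatial.transform import Rotation as R
def need(p,yaw,pitch=0.0,rot=None):
    s=get_state(); R0=R.from_euler('xyz',s['ee_rot'])
    Rt=R.from_euler('xyz',[np.pi,pitch,yaw]) if rot is None else rot
    d=R0.inv().apply(np.array(p)-s['eef_pos']); w=(R0.inv()*Rt).as_rotvec()
    print('t',round(float(s['t']),2),'pos',np.round(s['eef_pos'],4),'rpy',np.round(s['ee_rot'],3),'w',round(float(s['width']),4),'F',np.round(s['force'],1))
    print('slide',np.round(d/.5,4),'turn',np.round(w/2/np.pi,4),'mm',round(np.linalg.norm(d)*1e3),'rows',round(max(np.linalg.norm(d)/.0417,np.linalg.norm(w)/.125),1))
E
python3 - <<'E'
from h import *
need([.45,.1,.25],-1.0); need([.555,-.2892,.25],-1.641)
E
```

```text
t 0.1 pos [0.2743 0.6163 0.2257] rpy [ 3.14  -0.    -0.419] w 0.0877 F [-0.1 -0.5  0.1]
slide [ 0.7409  0.8004 -0.0473] turn [ 0.0002 -0.0001  0.0925] mm 546 rows 13.1
t 0.1 pos [0.2743 0.6163 0.2257] rpy [ 3.14  -0.    -0.419] w 0.0877 F [-0.1 -0.5  0.1]
slide [ 1.2494  1.4261 -0.0463] turn [ 0.0002 -0.0002  0.1945] mm 948 rows 22.7
```

Candidates for the long arm (top view pixels): the far hanging arm (385,171), the near hanging arm (395,221), the stowed arm (180,157) and the green look-alike (400,305). I choose the far white one: its bar measures about 150 mm, against about 85 mm for the near one. The close crops confirm it.

```bash
python3 -m crank '[{"turn":[0,0,0.09],"slide":[0.74,0.8,-0.047],"fingers":1},{"turn":[0,0,0.09],"slide":[0.74,0.8,-0.047],"fingers":1},{"turn":[0,0,0.09],"slide":[0.74,0.8,-0.047],"fingers":1},{"turn":[0,0,0.09],"slide":[0.74,0.8,-0.047],"fingers":1},{"turn":[0,0,0.09],"slide":[0.74,0.8,-0.047],"fingers":1}]' 40
python3 -c "
from h import *
need([.45,.1,.25],-1.0)"
```

```text
t: 0.52
eef_pos: [0.3415, 0.4174, 0.2351]
ee_rot: [3.141, -0.0, -0.991]
force: [1.5, 0.5, 0.0]
width: 0.0874
t 0.52 pos [0.3415 0.4174 0.2351] rpy [ 3.141 -0.    -0.991] w 0.0874 F [1.5 0.5 0. ]
slide [ 0.6499  0.1664 -0.0294] turn [ 0.0001 -0.0001  0.0015] mm 336 rows 8.1
```

```bash
python3 -m crank '[{"turn":[0,0,0.05],"slide":[0.65,0.166,-0.03],"fingers":1},{"turn":[0,0,0.05],"slide":[0.65,0.166,-0.03],"fingers":1},{"turn":[0,0,0.05],"slide":[0.65,0.166,-0.03],"fingers":1},{"turn":[0,0,0.05],"slide":[0.65,0.166,-0.03],"fingers":1},{"turn":[0,0,0.05],"slide":[0.65,0.166,-0.03],"fingers":1}]'
python3 -c "
from h import *
need([.555,-.2892,.25],-1.641)"
```

```text
t: 0.93
eef_pos: [0.4101, 0.221, 0.2449]
ee_rot: [-3.142, 0.0, -1.298]
force: [1.8, 0.7, 0.1]
width: 0.0876
t 0.93 pos [0.4101 0.221  0.2449] rpy [-3.142  0.    -1.298] w 0.0876 F [1.8 0.7 0.1]
slide [ 1.0608 -0.0046 -0.0103] turn [-0.      0.      0.0545] mm 530 rows 12.7
```

```bash
python3 -m crank '[{"turn":[0,0,0.05],"slide":[1,0,-0.01],"fingers":1},{"turn":[0,0,0.05],"slide":[1,0,-0.01],"fingers":1},{"turn":[0,0,0.05],"slide":[1,0,-0.01],"fingers":1},{"turn":[0,0,0.05],"slide":[1,0,-0.01],"fingers":1},{"turn":[0,0,0.05],"slide":[1,0,-0.01],"fingers":1}]'
python3 -c "
from h import *
need([.555,-.2892,.25],-1.641)"
```

```text
t: 1.35
eef_pos: [0.4661, 0.0204, 0.2471]
ee_rot: [-3.141, 0.0, -1.613]
force: [1.5, 0.8, -0.1]
width: 0.0881
t 1.35 pos [0.4661 0.0204 0.2471] rpy [-3.141  0.    -1.613] w 0.0881 F [ 1.5  0.8 -0.1]
slide [ 0.6113 -0.2037 -0.0059] turn [-0.0001  0.0001  0.0045] mm 322 rows 7.7
```

```bash
python3 -m crank '[{"turn":[0,0,0.0045],"slide":[0.611,-0.204,-0.006],"fingers":1},{"turn":[0,0,0.0045],"slide":[0.611,-0.204,-0.006],"fingers":1},{"turn":[0,0,0.0045],"slide":[0.611,-0.204,-0.006],"fingers":1},{"turn":[0,0,0.0045],"slide":[0.611,-0.204,-0.006],"fingers":1},{"turn":[0,0,0.0045],"slide":[0.611,-0.204,-0.006],"fingers":1}]'
python3 -c "
from h import *
need([.555,-.2892,.23],-1.641)"
```

```text
t: 1.77
eef_pos: [0.5238, -0.1799, 0.2487]
ee_rot: [3.141, 0.0, -1.641]
force: [1.6, 1.7, 0.5]
width: 0.0879
t 1.77 pos [ 0.5238 -0.1799  0.2487] rpy [ 3.141  0.    -1.641] w 0.0879 F [1.6 1.7 0.5]
slide [ 0.2137 -0.0775  0.0374] turn [0. 0. 0.] mm 115 rows 2.8
```

```bash
python3 -m crank '[{"turn":[0,0,0],"slide":[0.214,-0.078,0.0],"fingers":1},{"turn":[0,0,0],"slide":[0.214,-0.078,0.02],"fingers":1},{"turn":[0,0,0],"slide":[0.214,-0.078,0.06],"fingers":1},{"turn":[0,0,0],"slide":[0.214,-0.078,0.1],"fingers":1},{"turn":[0,0,0],"slide":[0.214,-0.078,0.1],"fingers":1}]'
python3 - <<'E'
from h import *
need([.555,-.2892,.106],-1.641)
for n,(x0,y0,x1,y1) in {'scene':(95,130,295,310),'top':(320,90,470,250)}.items():
    im=grab_frame(n)[y0:y1,x0:x1]; save(cv2.resize(im,None,fx=3.5,fy=3.3,interpolation=cv2.INTER_CUBIC),n+'1.png')
E
```

```text
t: 2.18
eef_pos: [0.5525, -0.288, 0.1932]
ee_rot: [3.133, 0.003, -1.645]
force: [-0.6, 1.0, -0.7]
width: 0.0873
t 2.18 pos [ 0.5525 -0.288   0.1932] rpy [ 3.133e+00  3.000e-03 -1.645e+00] w 0.0873 F [-0.6  1.  -0.7]
slide [ 0.0026 -0.0065  0.1743] turn [ 0.0013  0.0004 -0.0006] mm 87 rows 2.1
```

View pics/scene1.png

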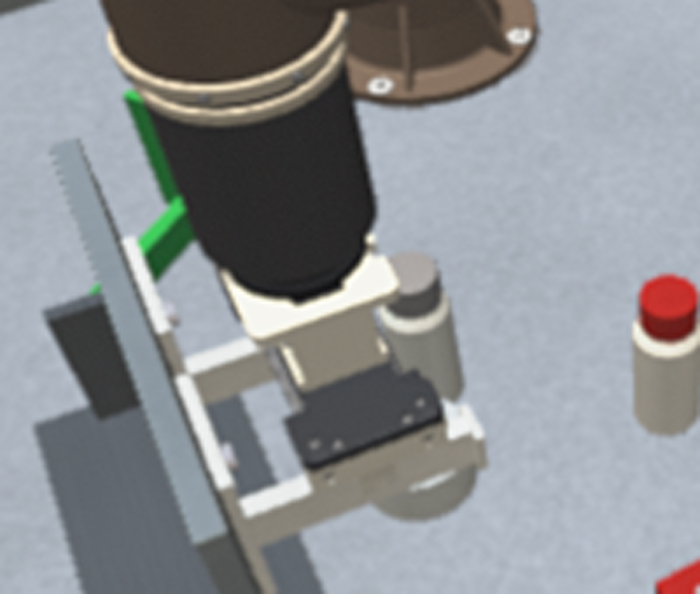

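View pics/top1.png

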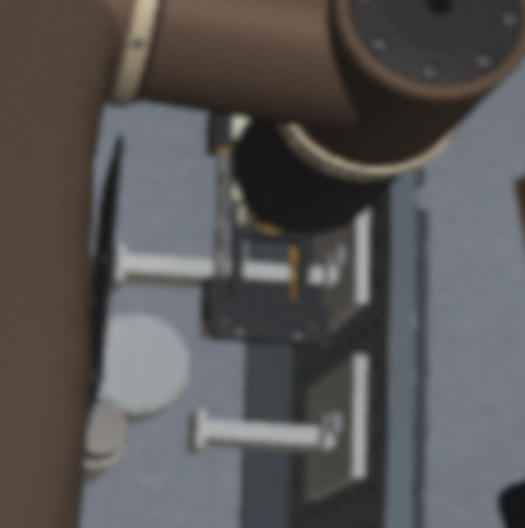

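The crops show the gripper straddling the long bar, with the near finger (about 265,310 in the top crop) clear of the short arm. I'll descend.

```bash
python3 -m crank '[{"turn":[0,0,0],"slide":[0.002,-0.004,0.08],"fingers":1},{"turn":[0,0,0],"slide":[0.002,-0.004,0.14],"fingers":1},{"turn":[0,0,0],"slide":[0.002,-0.004,0.174],"fingers":1},{"turn":[0,0,0],"slide":[0.002,-0.004,0.174],"fingers":1},{"turn":[0,0,0],"slide":[0.002,-0.004,0.174],"fingers":1}]'
python3 -c "
from h import *
need([.555,-.2892,.106],-1.641)"
```

```text
t: 2.7
eef_pos: [0.558, -0.2876, 0.1134]
ee_rot: [-3.141, -0.001, -1.639]
force: [0.4, 0.3, 1.0]
width: 0.0878
t 2.7 pos [ 0.558  -0.2876  0.1134] rpy [-3.141e+00 -1.000e-03 -1.639e+00] w 0.0878 F [0.4 0.3 1. ]
slide [0.0035 0.0057 0.0148] turn [-0.0001 -0.0001  0.0003] mm 8 rows 0.2
```

```bash
python3 -m crank '[{"turn":[0,0,0],"slide":[0.003,0.004,0.014],"fingers":1},{"turn":[0,0,0],"slide":[0.003,0.004,0.014],"fingers":-1},{"turn":[0,0,0],"slide":[0.003,0.004,0.014],"fingers":-1},{"turn":[0,0,0],"slide":[0.003,0.004,0.014],"fingers":-1},{"turn":[0,0,0],"slide":[0.003,0.004,0.014],"fingers":-1}]' 10
python3 -m crank '[{"turn":[0,0,0],"slide":[0,0,0],"fingers":-1},{"turn":[0,0,0],"slide":[0,0,0],"fingers":-1},{"turn":[0,0,0],"slide":[0,0,0],"fingers":-1},{"turn":[0,0,0],"slide":[0,0,0],"fingers":-1},{"turn":[0,0,0],"slide":[0,0,0],"fingers":-1}]' 10
```

```text
t: 3.12
eef_pos: [0.5555, -0.2898, 0.1058]
ee_rot: [-3.14, -0.0, -1.641]
force: [-0.5, 0.3, 0.0]
width: 0.0665
t: 3.53
eef_pos: [0.5551, -0.2897, 0.1048]
ee_rot: [3.141, -0.0, -1.641]
force: [-0.4, -0.0, -0.9]
width: 0.0331
```

```bash
python3 -m crank '[{"turn":[0,0,0],"slide":[0,0,0],"fingers":-1},{"turn":[0,0,0],"slide":[0,0,0],"fingers":-1},{"turn":[0,0,0],"slide":[0,0,0],"fingers":-1},{"turn":[0,0,0],"slide":[0,0,0],"fingers":-1},{"turn":[0,0,0],"slide":[0,0,0],"fingers":-1}]' 10
python3 -m crank '[{"turn":[0,0,0],"slide":[0,0,0],"fingers":-1},{"turn":[0,0,0],"slide":[0,0,0],"fingers":-1},{"turn":[0,0,0],"slide":[0,0,0],"fingers":-1}]' 40

```

```text
t: 3.95
eef_pos: [0.5549, -0.2896, 0.1047]
ee_rot: [3.141, 0.0, -1.641]
force: [-0.9, 0.2, -0.0]
width: 0.0143
t: 4.2
eef_pos: [0.5551, -0.2896, 0.1048]
ee_rot: [3.142, 0.0, -1.641]
force: [-0.1, -0.4, -0.5]
width: 0.0139
```

```bash
python3 - <<'E'
from h import *
need([.555,-.2892,.106],-1.641)
for n,(x0,y0,x1,y1) in {'scene':(95,150,245,310)}.items():
    im=grab_frame(n)[y0:y1,x0:x1]; save(cv2.resize(im,None,fx=3.7,fy=3.7,interpolation=cv2.INTER_CUBIC),n+'2.png')
E
```

```text
t 4.2 pos [ 0.5551 -0.2896  0.1048] rpy [ 3.142  0.    -1.641] w 0.0139 F [-0.1 -0.4 -0.5]
slide [-0.0009  0.0003 -0.0024] turn [0. 0. 0.] mm 1 rows 0.0
```

View pics/scene2.png

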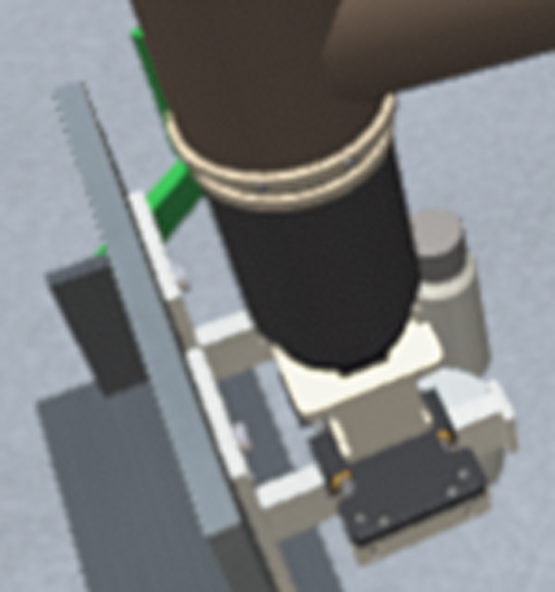

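```bash
python3 -m crank '[{"turn":[0,0,0],"slide":[0,0,-0.02],"fingers":-1},{"turn":[0,0,0],"slide":[0,0,-0.04],"fingers":-1},{"turn":[0,0,0],"slide":[0,0,-0.056],"fingers":-1},{"turn":[0,0,0],"slide":[0,0,-0.056],"fingers":-1},{"turn":[0,0,0],"slide":[0,0,-0.056],"fingers":-1}]' 45
python3 - <<'E'
from h import *
need([.555,-.2892,.1328],-1.641)
for n,(x0,y0,x1,y1) in {'scene':(95,150,245,310),'top':(340,110,460,260)}.items():
    im=grab_frame(n)[y0:y1,x0:x1]; save(cv2.resize(im,None,fx=3.7,fy=3.7,interpolation=cv2.INTER_CUBIC),n+'3.png')
E
```

```text
t: 4.67
eef_pos: [0.5557, -0.2897, 0.134]
ee_rot: [-3.14, -0.0, -1.641]
force: [0.7, -0.7, -2.6]
width: 0.0135
t 4.67 pos [ 0.5557 -0.2897  0.134 ] rpy [-3.14  -0.    -1.641] w 0.0135 F [ 0.7 -0.7 -2.6]
slide [-0.0009  0.0015  0.0023] turn [-0.0003 -0.      0.    ] mm 1 rows 0.0
```

View pics/scene3.png

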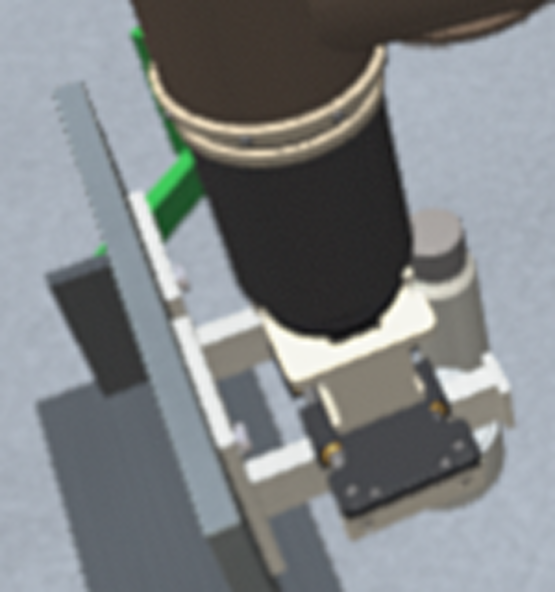

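View pics/top3.png

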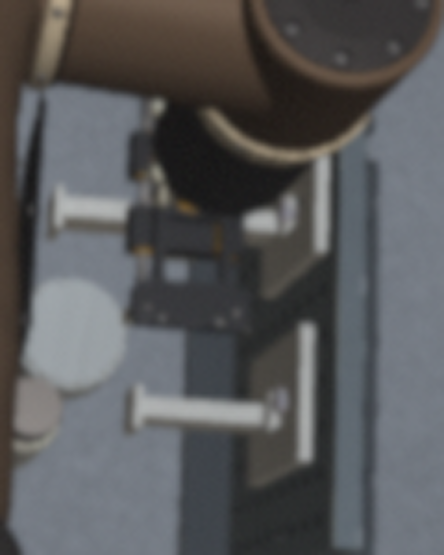

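```bash
python3 -m crank '[{"turn":[0,0,0],"slide":[-0.01,0,0.0],"fingers":-1},{"turn":[0,0,0],"slide":[-0.02,0,0.0],"fingers":-1},{"turn":[0,0,0],"slide":[-0.03,0,0.0],"fingers":-1},{"turn":[0,0,0],"slide":[-0.03,0,0.0],"fingers":-1},{"turn":[0,0,0],"slide":[-0.03,0,0.0],"fingers":-1}]' 45
python3 - <<'E'
from h import *
need([.555,-.2892,.1328],-1.641)
for n,(x0,y0,x1,y1) in {'scene':(95,150,245,310)}.items():
    im=grab_frame(n)[y0:y1,x0:x1]; save(cv2.resize(im,None,fx=3.7,fy=3.7,interpolation=cv2.INTER_CUBIC),n+'4.png')
E
```

```text
t: 5.18
eef_pos: [0.5563, -0.2742, 0.1328]
ee_rot: [3.141, 0.0, -1.64]
force: [0.1, -0.5, -2.9]
width: 0.0138
t 5.18 pos [ 0.5563 -0.2742  0.1328] rpy [ 3.141  0.    -1.64 ] w 0.0138 F [ 0.1 -0.5 -2.9]
slide [0.0301 0.0005 0.    ] turn [0.     0.     0.0002] mm 15 rows 0.4
```

View pics/scene4.png

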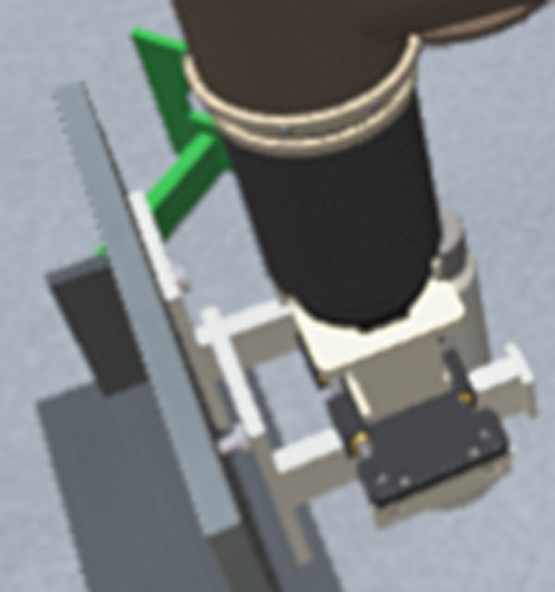

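```bash
python3 -m crank '[{"turn":[0,0,0],"slide":[-0.05,0,0],"fingers":-1},{"turn":[0,0,0],"slide":[-0.1,0,0],"fingers":-1},{"turn":[0,0,0],"slide":[-0.11,0,-0.03],"fingers":-1},{"turn":[0,0,0],"slide":[-0.11,0,-0.08],"fingers":-1},{"turn":[0,0,0],"slide":[-0.11,0,-0.12],"fingers":-1}]' 45
python3 - <<'E'
from h import *
need([.4472,.0845,.195],-1.5358)
E
```

```text
t: 5.65
eef_pos: [0.5601, -0.2194, 0.1939]
ee_rot: [3.141, -0.0, -1.64]
force: [0.7, -0.5, -1.7]
width: 0.0134
t 5.65 pos [ 0.5601 -0.2194  0.1939] rpy [ 3.141 -0.    -1.64 ] w 0.0134 F [ 0.7 -0.5 -1.7]
slide [-0.5908  0.2671 -0.0023] turn [ 0.0001 -0.0001 -0.0165] mm 324 rows 7.8
```

```bash
python3 -m crank '[{"turn":[0,0,-0.002],"slide":[-0.06,0.027,-0.004],"fingers":-1},{"turn":[0,0,-0.004],"slide":[-0.12,0.054,-0.004],"fingers":-1},{"turn":[0,0,-0.006],"slide":[-0.18,0.081,-0.004],"fingers":-1},{"turn":[0,0,-0.008],"slide":[-0.24,0.108,-0.004],"fingers":-1},{"turn":[0,0,-0.01],"slide":[-0.3,0.135,-0.004],"fingers":-1}]' 45
python3 - <<'E'
from h import *
need([.4472,.0845,.195],-1.5358)
E
```

```text
t: 6.07
eef_pos: [0.5025, -0.0645, 0.195]
ee_rot: [-3.141, 0.0, -1.578]
force: [1.6, 0.1, -2.2]
width: 0.0136
t 6.07 pos [ 0.5025 -0.0645  0.195 ] rpy [-3.141  0.    -1.578] w 0.0136 F [ 1.6  0.1 -2.2]
slide [-0.2971  0.1128  0.    ] turn [-0.0001  0.     -0.0067] mm 159 rows 3.8
```

```bash
python3 -m crank '[{"turn":[0,0,-0.002],"slide":[-0.06,0.024,0],"fingers":-1},{"turn":[0,0,-0.004],"slide":[-0.12,0.048,0],"fingers":-1},{"turn":[0,0,-0.006],"slide":[-0.18,0.072,0],"fingers":-1},{"turn":[0,0,-0.007],"slide":[-0.25,0.1,0],"fingers":-1},{"turn":[0,0,-0.007],"slide":[-0.297,0.113,0],"fingers":-1}]' 45
python3 - <<'E'
from h import *
need([.4472,.0845,.195],-1.5358)
for n in('scene','top'):
    im=grab_frame(n);np.save(n+'5.npy',im)
    save(cv2.resize(im,(800,600),interpolation=cv2.INTER_CUBIC),n+'5.png')
E
```

```text
t: 6.48
eef_pos: [0.4466, 0.0853, 0.1953]
ee_rot: [-3.141, 0.001, -1.533]
force: [0.4, 0.8, -3.0]
width: 0.0137
t 6.48 pos [0.4466 0.0853 0.1953] rpy [-3.141e+00  1.000e-03 -1.533e+00] w 0.0137 F [ 0.4  0.8 -3. ]
slide [ 0.0016 -0.0012  0.0006] turn [-0.0002  0.0002  0.0004] mm 1 rows 0.0
```

View pics/scene5.png

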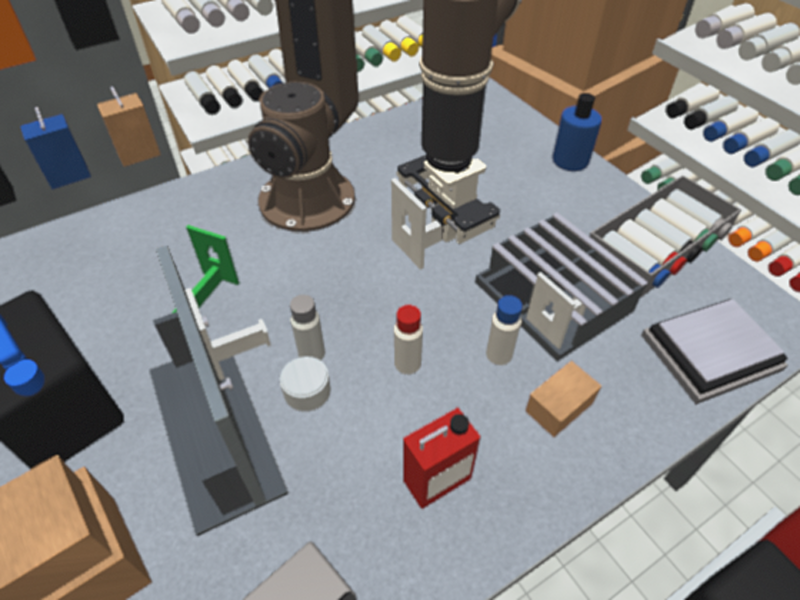

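View pics/top5.png

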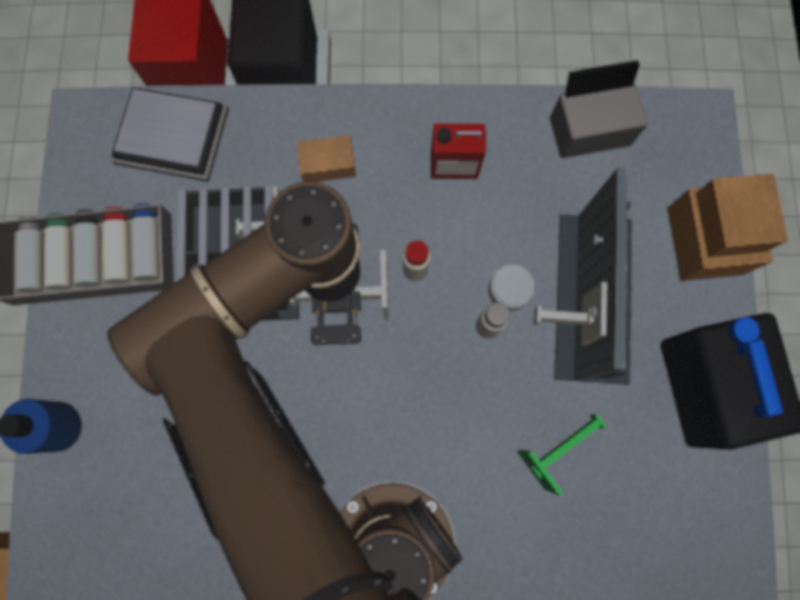

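The pictures show the long arm held upright, with its plate at scene (408,220). The screw at scene (226,384) is bare and nothing else has moved. Lowering it now.

```bash
python3 -m crank '[{"turn":[0,0,0],"slide":[0.002,0,0.07],"fingers":-1},{"turn":[0,0,0],"slide":[0.002,0,0.14],"fingers":-1},{"turn":[0,0,0],"slide":[0.002,0,0.21],"fingers":-1},{"turn":[0,0,0],"slide":[0.002,0,0.28],"fingers":-1},{"turn":[0,0,0],"slide":[0.002,0,0.33],"fingers":-1}]' 45
python3 -m crank '[{"turn":[0,0,0],"slide":[0,0,0.01],"fingers":-1},{"turn":[0,0,0],"slide":[0,0,0.01],"fingers":-1},{"turn":[0,0,0],"slide":[0,0,0.01],"fingers":-1}]' 45
python3 - <<'E'
from h import *
need([.4472,.0845,.007],-1.5358)
for n,(x0,y0,x1,y1) in {'scene':(240,60,390,220)}.items():
    im=grab_frame(n)[y0:y1,x0:x1]; save(cv2.resize(im,None,fx=3.7,fy=3.7,interpolation=cv2.INTER_CUBIC),n+'6.png')
E
```

```text
t: 7.0
eef_pos: [0.4472, 0.0814, 0.0277]
ee_rot: [3.141, -0.001, -1.535]
force: [-0.6, 0.5, -2.6]
width: 0.0133
t: 7.25
eef_pos: [0.4488, 0.0825, 0.0258]
ee_rot: [-3.141, -0.0, -1.534]
force: [0.9, 0.0, -0.8]
width: 0.014
t 7.25 pos [0.4488 0.0825 0.0258] rpy [-3.141 -0.    -1.534] w 0.014 F [ 0.9  0.  -0.8]
slide [-0.004   0.003   0.0376] turn [-0.0001 -0.      0.0003] mm 19 rows 0.5
```

View pics/scene6.png

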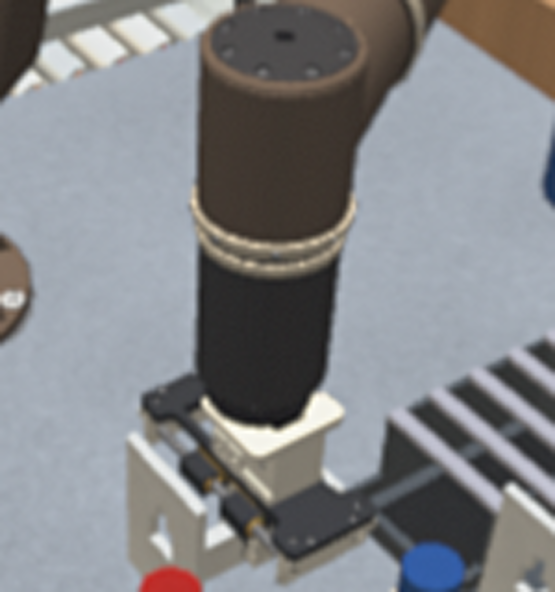

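```bash
python3 -m crank '[{"turn":[0,0,0],"slide":[0,0,0.006],"fingers":-1},{"turn":[0,0,0],"slide":[0,0,0.012],"fingers":-1},{"turn":[0,0,0],"slide":[0,0,0.018],"fingers":-1},{"turn":[0,0,0],"slide":[0,0,0.018],"fingers":-1}]' 20
python3 -m crank '[{"turn":[0,0,0],"slide":[0,0,0.006],"fingers":-1},{"turn":[0,0,0],"slide":[0,0,0.009],"fingers":-1},{"turn":[0,0,0],"slide":[0,0,0.009],"fingers":-1}]' 20
```

```text
t: 7.63
eef_pos: [0.4478, 0.0824, 0.0159]
ee_rot: [-3.141, 0.0, -1.534]
force: [-0.1, -0.6, -3.0]
width: 0.0138
t: 7.88
eef_pos: [0.4476, 0.0823, 0.011]
ee_rot: [3.141, -0.0, -1.534]
force: [-0.2, 0.5, -3.0]
width: 0.0141
```

```bash
python3 -m crank '[{"turn":[0,0,0],"slide":[0,0,0.004],"fingers":-1},{"turn":[0,0,0],"slide":[0,0,0.004],"fingers":-1},{"turn":[0,0,0],"slide":[0,0,0.004],"fingers":-1}]' 15
python3 -m crank '[{"turn":[0,0,0],"slide":[0,0,0.004],"fingers":-1},{"turn":[0,0,0],"slide":[0,0,0.004],"fingers":-1},{"turn":[0,0,0],"slide":[0,0,0.004],"fingers":-1}]' 15
```

```text
t: 8.13
eef_pos: [0.4478, 0.0824, 0.0093]
ee_rot: [3.141, -0.0, -1.534]
force: [-0.8, -0.9, -2.2]
width: 0.014
t: 8.38
eef_pos: [0.4478, 0.0824, 0.0073]
ee_rot: [3.141, -0.0, -1.534]
force: [-0.1, -0.1, -3.3]
width: 0.0139
```

```bash
python3 -m crank '[{"turn":[0,0,0],"slide":[0,0,0.003],"fingers":-1},{"turn":[0,0,0],"slide":[0,0,0.003],"fingers":-1},{"turn":[0,0,0],"slide":[0,0,0.003],"fingers":-1}]' 15
python3 -m crank '[{"turn":[0,0,0],"slide":[0,0,0.003],"fingers":-1},{"turn":[0,0,0],"slide":[0,0,0.003],"fingers":-1},{"turn":[0,0,0],"slide":[0,0,0.003],"fingers":-1}]' 15
```

```text
t: 8.63
eef_pos: [0.4478, 0.0824, 0.0058]
ee_rot: [3.141, -0.0, -1.534]
force: [-0.5, 0.4, -3.3]
width: 0.0139
t: 8.88
eef_pos: [0.448, 0.0825, 0.0048]
ee_rot: [-3.141, 0.0, -1.534]
force: [-1.9, -0.7, 5.4]
width: 0.0141
```

```bash
python3 -m crank '[{"turn":[0,0,0],"slide":[0,0,0],"fingers":1},{"turn":[0,0,0],"slide":[0,0,0],"fingers":1},{"turn":[0,0,0],"slide":[0,0,0],"fingers":1},{"turn":[0,0,0],"slide":[0,0,-0.004],"fingers":1},{"turn":[0,0,0],"slide":[0,0,-0.004],"fingers":1}]' 15
python3 -m crank '[{"turn":[0,0,0],"slide":[0,0,0],"fingers":1},{"turn":[0,0,0],"slide":[0,0,0],"fingers":1},{"turn":[0,0,0],"slide":[0,0,0],"fingers":1},{"turn":[0,0,0],"slide":[0,0,0],"fingers":1},{"turn":[0,0,0],"slide":[0,0,0],"fingers":1}]' 15
```

```text
t: 9.3
eef_pos: [0.448, 0.0825, 0.0066]
ee_rot: [-3.141, 0.0, -1.534]
force: [0.3, 0.3, 1.0]
width: 0.0418
t: 9.72
eef_pos: [0.4478, 0.0824, 0.0063]
ee_rot: [3.142, -0.0, -1.534]
force: [0.8, -0.1, 0.4]
width: 0.0749
```

```bash
python3 -m crank '[{"turn":[0,0,0],"slide":[0,0,-0.06],"fingers":1},{"turn":[0,0,0],"slide":[0,0,-0.13],"fingers":1},{"turn":[0,0,0],"slide":[0,0,-0.21],"fingers":1},{"turn":[0,0,0],"slide":[0,0,-0.29],"fingers":1},{"turn":[0,0,0],"slide":[0,0,-0.37],"fingers":1}]' 15
python3 - <<'E'
from h import *
need([.45,.005,.22],-1.5358)
for n in('scene','top'):
    im=grab_frame(n);np.save(n+'7.npy',im)
    save(cv2.resize(im,(800,600),interpolation=cv2.INTER_CUBIC),n+'7.png')
E
```

```text
t: 10.13
eef_pos: [0.4473, 0.082, 0.1934]
ee_rot: [3.141, -0.0, -1.534]
force: [1.7, 0.9, -0.3]
width: 0.0874
t 10.13 pos [0.4473 0.082  0.1934] rpy [ 3.141 -0.    -1.534] w 0.0874 F [ 1.7  0.9 -0.3]
slide [ 0.1542  0.0002 -0.0532] turn [ 0.     -0.      0.0003] mm 82 rows 2.0
```

View pics/scene7.png

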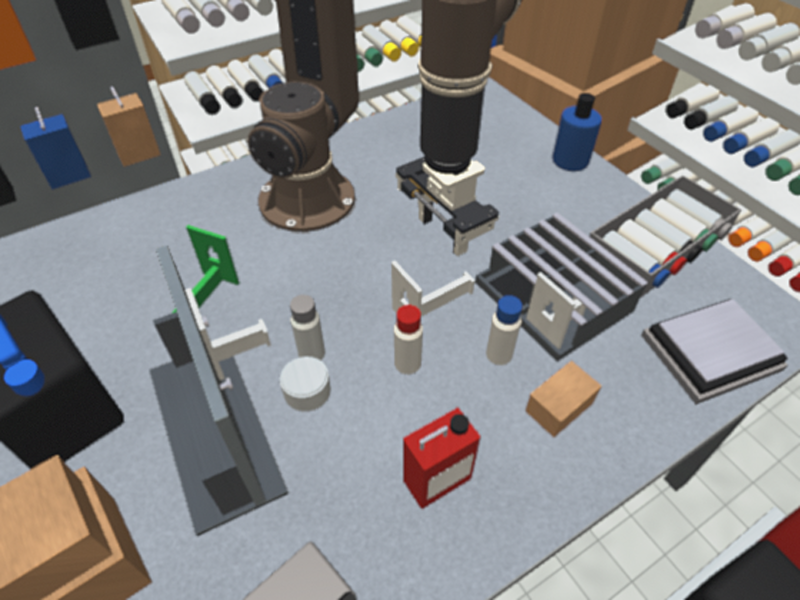

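View pics/top7.png

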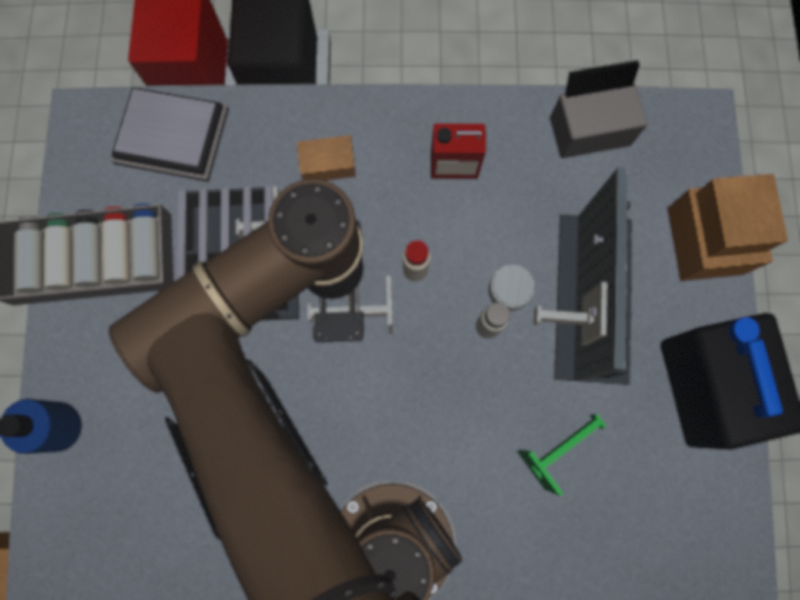

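The long arm stands upright on the counter, with its plate top at top view (389,277–333) in the enlarged picture. I'll measure it for the regrip.

```bash
python3 - <<'E'
from h import *
t=np.load('top7.npy')
x0,y0,x1,y1=200,180,300,255; f=8
c=cv2.resize(t[y0:y1,x0:x1],None,fx=f,fy=f,interpolation=cv2.INTER_CUBIC)
for x in range(x0,x1,10): cv2.putText(c,str(x),((x-x0)*f,10),0,.35,(255,255,0),1)
for y in range(y0,y1,10): cv2.putText(c,str(y),(0,(y-y0)*f+4),0,.35,(255,255,0),1)
save(c,'t7c.png')
roi=t[190:240,262:285].astype(int).min(2); m=(roi>150).astype(np.uint8)
n,l,st,_=cv2.connectedComponentsWithStats(m); 
for r in range(190,240,2): print(r, ''.join('#' if v else '.' for v in m[r-190]))
E
```

```text
190 .......................
192 .......................
194 .......................
196 .......................
198 .......................
200 .......................
202 .......................
204 .......................
206 .......................
208 .......................
210 ..........#............
212 ..........#............
214 .........##............
216 ###########............
218 ..........#............
220 .......................
222 .......................
224 .......................
226 .......................
228 .......................
230 .......................
232 .......................
234 .......................
236 .......................
238 .......................
```

View pics/t7c.png

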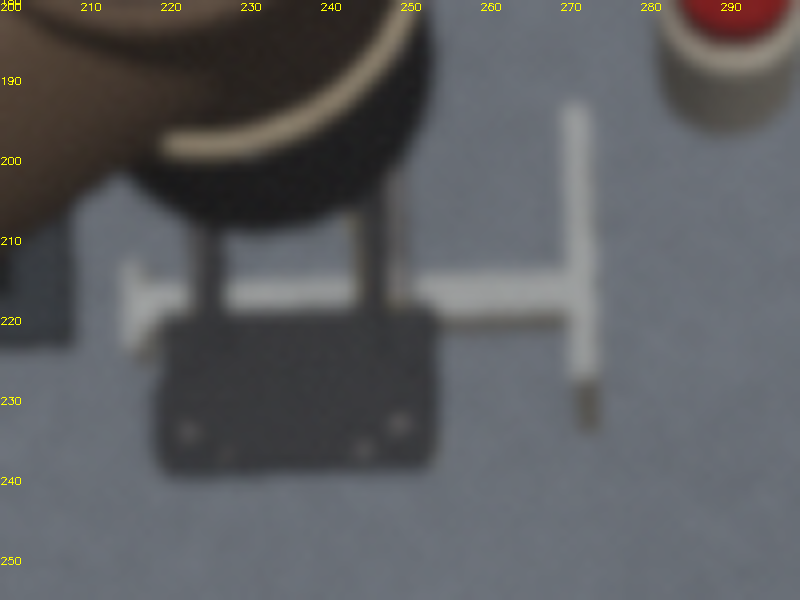

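```bash
python3 - <<'E'
from h import *
a,b=onz('top',(270.4,192.7),.135),onz('top',(271.8,227.3),.135); print(a,b,(a+b)/2,np.linalg.norm(a-b),np.degrees(np.arctan2((a-b)[1],(a-b)[0])))
print(onz('top',(216.5,217),.04),onz('top',(266,217),.04))
a,b=(a+b)/2,0
need([.455,.085,.25],-1.534)
E
```

```text
[0.49659787 0.00561522 0.135     ] [0.40555639 0.00166949 0.135     ] [0.45107713 0.00364236 0.135     ] 0.09112694715646415 2.4816411779348777
[0.44861009 0.15691601 0.04      ] [0.44868847 0.01934734 0.04      ]
t 10.23 pos [0.4512 0.0839 0.1981] rpy [-3.131  0.005 -1.533] w 0.0876 F [-0.3  0.5 -0.5]
slide [-0.0024 -0.0087 -0.1037] turn [-0.0017  0.0007  0.0002] mm 52 rows 1.2
```

```bash
python3 -m crank '[{"turn":[0,0,-0.015],"slide":[0,0,-0.08],"fingers":1},{"turn":[0,0,-0.03],"slide":[0,0,-0.11],"fingers":1},{"turn":[0,0,-0.05],"slide":[0.03,0,-0.11],"fingers":1},{"turn":[0,0,-0.07],"slide":[0.06,0,-0.11],"fingers":1},{"turn":[0,0,-0.09],"slide":[0.1,0,-0.11],"fingers":1}]'
python3 -c "
from h import *
need([.4505,.0035,.22],.037)"
```

```text
t: 10.65
eef_pos: [0.4496, 0.0325, 0.2467]
ee_rot: [-3.141, 0.0, -0.963]
force: [0.5, -0.5, -0.4]
width: 0.0877
t 10.65 pos [0.4496 0.0325 0.2467] rpy [-3.141  0.    -0.963] w 0.0877 F [ 0.5 -0.5 -0.4]
slide [0.0486 0.0318 0.0533] turn [-2.000e-04 -1.000e-04 -1.592e-01] mm 39 rows 8.0
```

```bash
python3 -m crank '[{"turn":[0,0,-0.1592],"slide":[0.049,0.032,0],"fingers":1},{"turn":[0,0,-0.1592],"slide":[0.049,0.032,0],"fingers":1},{"turn":[0,0,-0.1592],"slide":[0.049,0.032,0],"fingers":1},{"turn":[0,0,-0.1592],"slide":[0.049,0.032,0],"fingers":1},{"turn":[0,0,-0.1592],"slide":[0.049,0.032,0],"fingers":1}]'
python3 -c "
from h import *
need([.4505,.0035,.22],.037)"
```

```text
t: 11.07
eef_pos: [0.4501, 0.0029, 0.2462]
ee_rot: [3.142, 0.0, -0.344]
force: [1.3, 0.1, -0.4]
width: 0.0875
t 11.07 pos [0.4501 0.0029 0.2462] rpy [ 3.142  0.    -0.344] w 0.0875 F [ 1.3  0.1 -0.4]
slide [ 0.0003 -0.0015  0.0524] turn [-0.      0.     -0.0607] mm 26 rows 3.0
```

```bash
python3 -m crank '[{"turn":[0,0,-0.0607],"slide":[0,-0.001,0],"fingers":1},{"turn":[0,0,-0.0607],"slide":[0,-0.001,0.02],"fingers":1},{"turn":[0,0,-0.0607],"slide":[0,-0.001,0.07],"fingers":1},{"turn":[0,0,-0.0607],"slide":[0,-0.001,0.1],"fingers":1},{"turn":[0,0,-0.0607],"slide":[0,-0.001,0.1],"fingers":1}]'
python3 - <<'E'
from h import *
need([.4505,.0035,.105],.037)
for n,(x0,y0,x1,y1) in {'scene':(220,60,370,240),'top':(180,130,300,280)}.items():
    im=grab_frame(n)[y0:y1,x0:x1]; save(cv2.resize(im,None,fx=3.3,fy=3.3,interpolation=cv2.INTER_CUBIC),n+'8.png')
E
```

```text
t: 11.48
eef_pos: [0.4483, 0.0031, 0.1934]
ee_rot: [3.141, 0.005, 0.032]
force: [-0.7, -0.5, -1.4]
width: 0.0876
t 11.48 pos [0.4483 0.0031 0.1934] rpy [3.141 0.005 0.032] w 0.0876 F [-0.7 -0.5 -1.4]
slide [ 0.0053 -0.0008  0.1767] turn [ 0.0002  0.0008 -0.0009] mm 88 rows 2.1
```

View pics/scene8.png

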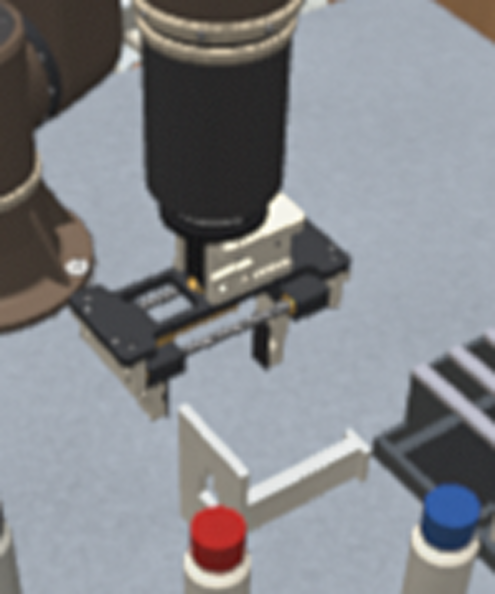

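View pics/top8.png

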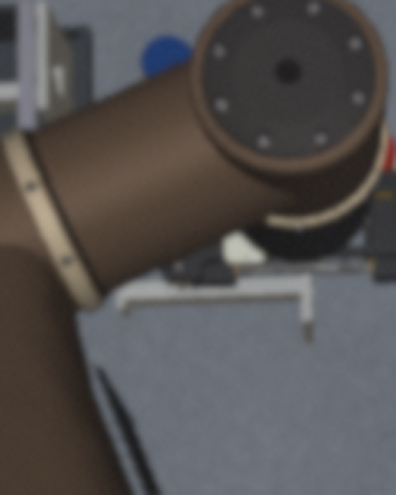

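The open fingers straddle the plate top (scene crop 210,440), so I'll descend and grip.

```bash
python3 -m crank '[{"turn":[0,0,-0.0005],"slide":[0.003,-0.001,0.06],"fingers":1},{"turn":[0,0,-0.0005],"slide":[0.003,-0.001,0.12],"fingers":1},{"turn":[0,0,-0.0005],"slide":[0.003,-0.001,0.16],"fingers":1},{"turn":[0,0,-0.0005],"slide":[0.003,-0.001,0.176],"fingers":1},{"turn":[0,0,-0.0005],"slide":[0.003,-0.001,0.176],"fingers":-1}]' 10
python3 -m crank '[{"turn":[0,0,0],"slide":[0,0,0],"fingers":-1},{"turn":[0,0,0],"slide":[0,0,0],"fingers":-1},{"turn":[0,0,0],"slide":[0,0,0],"fingers":-1},{"turn":[0,0,0],"slide":[0,0,0],"fingers":-1},{"turn":[0,0,0],"slide":[0,0,0],"fingers":-1}]' 10
python3 -m crank '[{"turn":[0,0,0],"slide":[0,0,0],"fingers":-1},{"turn":[0,0,0],"slide":[0,0,0],"fingers":-1},{"turn":[0,0,0],"slide":[0,0,0],"fingers":-1},{"turn":[0,0,0],"slide":[0,0,0],"fingers":-1},{"turn":[0,0,0],"slide":[0,0,0],"fingers":-1}]' 10
```

```text
t: 12.0
eef_pos: [0.4517, 0.004, 0.1078]
ee_rot: [3.141, 0.002, 0.034]
force: [-0.1, -1.2, 1.6]
width: 0.0848
t: 12.42
eef_pos: [0.4524, 0.0044, 0.1091]
ee_rot: [-3.141, -0.001, 0.035]
force: [0.3, -1.1, 0.6]
width: 0.0529
t: 12.83
eef_pos: [0.4519, 0.0042, 0.1083]
ee_rot: [3.142, 0.0, 0.035]
force: [0.1, 0.0, -0.4]
width: 0.0201
```

```bash
python3 -m crank '[{"turn":[0,0,0],"slide":[0,0,0],"fingers":-1},{"turn":[0,0,0],"slide":[0,0,0],"fingers":-1},{"turn":[0,0,0],"slide":[0,0,0],"fingers":-1}]' 60
python3 -c "
from h import *
need([.4505,.0035,.105],.037)"
```

```text
t: 13.08
eef_pos: [0.4519, 0.0042, 0.1084]
ee_rot: [3.141, 0.0, 0.035]
force: [-0.6, 0.5, 0.5]
width: 0.008
t 13.08 pos [0.4519 0.0042 0.1084] rpy [3.141 0.    0.035] w 0.008 F [-0.6  0.5  0.5]
slide [-0.0029  0.0012  0.0067] turn [ 0.      0.     -0.0003] mm 4 rows 0.1
```

```bash
python3 -m crank '[{"turn":[0,0,0],"slide":[0,0,0],"fingers":-1},{"turn":[0,0,0],"slide":[0,0,-0.02],"fingers":-1},{"turn":[0,0,0],"slide":[0,0,-0.04],"fingers":-1},{"turn":[0,0,0],"slide":[0,0,-0.06],"fingers":-1},{"turn":[0,0,0],"slide":[0,0,-0.07],"fingers":-1}]' 60
python3 - <<'E'
from h import *
need([.5055,.041,.1424],.035)
for n,(x0,y0,x1,y1) in {'scene':(240,80,390,240)}.items():
    im=grab_frame(n)[y0:y1,x0:x1]; save(cv2.resize(im,None,fx=3.7,fy=3.7,interpolation=cv2.INTER_CUBIC),n+'9.png')
need([.5055,.041,.1424],.035)
E
```

```text
t: 13.5
eef_pos: [0.4521, 0.0043, 0.1441]
ee_rot: [-3.141, -0.0, 0.035]
force: [0.5, -0.7, -2.5]
width: 0.0077
t 13.5 pos [0.4521 0.0043 0.1441] rpy [-3.141 -0.     0.035] w 0.0077 F [ 0.5 -0.7 -2.5]
slide [ 0.1093 -0.0697  0.0034] turn [-0.     -0.0001 -0.    ] mm 65 rows 1.6
t 13.55 pos [0.4524 0.0044 0.1446] rpy [-3.141e+00 -1.000e-03  3.500e-02] w 0.0077 F [ 0.7  0.3 -2.8]
slide [ 0.1086 -0.0695  0.0046] turn [-0.0001 -0.0002  0.    ] mm 65 rows 1.5
```

View pics/scene9.png

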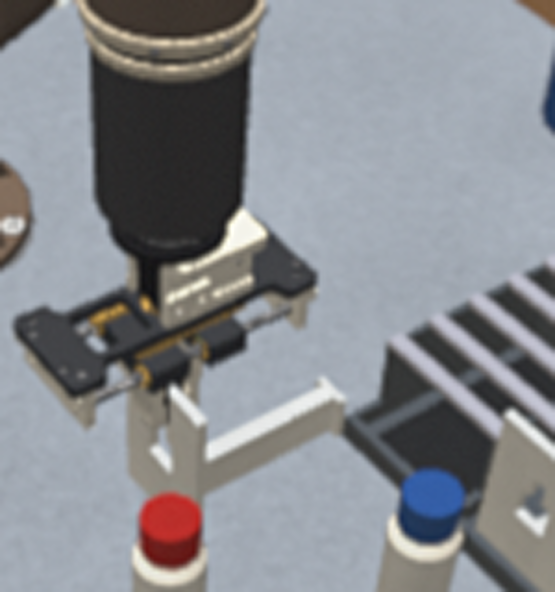

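```bash
python3 -m crank '[{"turn":[0,0,0],"slide":[0.02,-0.025,0],"fingers":-1},{"turn":[0,0,0],"slide":[0.05,-0.05,0.002],"fingers":-1},{"turn":[0,0,0],"slide":[0.08,-0.068,0.004],"fingers":-1},{"turn":[0,0,0],"slide":[0.108,-0.07,0.004],"fingers":-1},{"turn":[0,0,0],"slide":[0.108,-0.07,0.004],"fingers":-1}]' 60
python3 - <<'E'
from h import *
need([.5055,.041,.1424],.035)
for n,(x0,y0,x1,y1) in {'scene':(260,90,420,260),'top':(110,120,310,270)}.items():
    im=grab_frame(n);np.save(n+'10.npy',im);im=im[y0:y1,x0:x1]; save(cv2.resize(im,None,fx=3.5,fy=3.5,interpolation=cv2.INTER_CUBIC),n+'10.png')
E
```

```text
t: 13.97
eef_pos: [0.507, 0.0423, 0.1404]
ee_rot: [3.141, -0.0, 0.036]
force: [0.2, -0.5, -2.6]
width: 0.0076
t 13.97 pos [0.507  0.0423 0.1404] rpy [ 3.141 -0.     0.036] w 0.0076 F [ 0.2 -0.5 -2.6]
slide [-0.0031  0.0025 -0.004 ] turn [ 0.0001 -0.      0.0001] mm 3 rows 0.1
```

View pics/scene10.png

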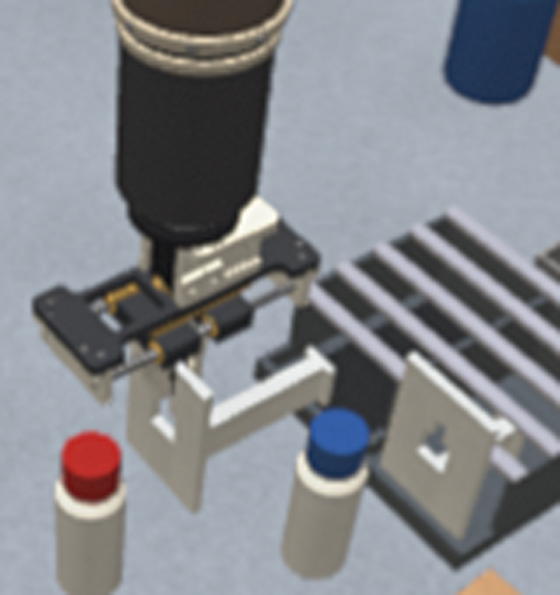

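View pics/top10.png

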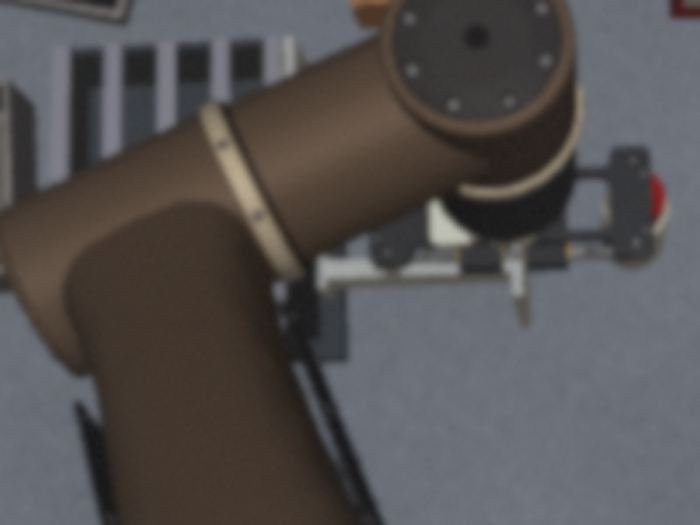

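```bash
python3 - <<'E'
from h import *
s=np.load('scene10.npy');x0,y0,x1,y1=325,170,375,215
c=cv2.resize(s[y0:y1,x0:x1],None,fx=14,fy=12,interpolation=cv2.INTER_CUBIC)
tip=lambda u:np.array([.5058-.0355*.157/1+u*1.0,.0413+.157+u*.035,0])
P=[tip(u)+[0,0,z] for u in(-.015,0,.015) for z in(.0335,.0735)]
for p,(u,v) in zip(P,proj('scene',np.array(P))):
    cv2.drawMarker(c,(int((u+.5-x0)*14),int((v+.5-y0)*12)),(255,0,255),0,12,1)
save(c,'tip10.png')
E
```

```text
(no output)
```

View pics/tip10.png

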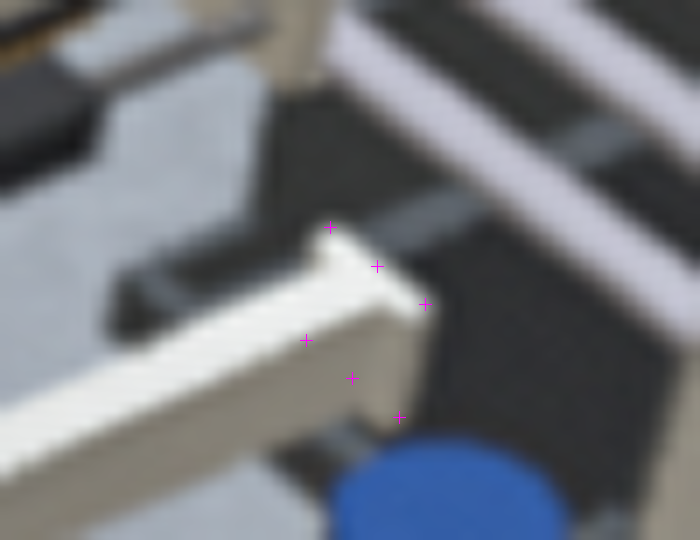

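The projected tip corners match the picture within about a pixel: the cap is over the bay, above the lip and in front of the slats. I'll insert straight.

```bash
python3 -m crank '[{"turn":[0,0,0],"slide":[0,-0.01,-0.004],"fingers":-1},{"turn":[0,0,0],"slide":[-0.001,-0.03,-0.004],"fingers":-1},{"turn":[0,0,0],"slide":[-0.001,-0.05,-0.004],"fingers":-1},{"turn":[0,0,0],"slide":[-0.002,-0.07,-0.004],"fingers":-1},{"turn":[0,0,0],"slide":[-0.002,-0.08,-0.004],"fingers":-1}]' 60
python3 -c "
from h import *
need([.4997,.2055,.1424],.035)"
```

```text
t: 14.48
eef_pos: [0.5022, 0.0827, 0.1436]
ee_rot: [-3.141, -0.001, 0.036]
force: [0.4, 0.1, -4.0]
width: 0.008
t 14.48 pos [0.5022 0.0827 0.1436] rpy [-3.141e+00 -1.000e-03  3.600e-02] w 0.008 F [ 0.4  0.1 -4. ]
slide [ 0.0039 -0.2457  0.0026] turn [-0.0001 -0.0001  0.0001] mm 123 rows 2.9
```

```bash
python3 -m crank '[{"turn":[0,0,0],"slide":[0.001,-0.025,0.002],"fingers":-1},{"turn":[0,0,0],"slide":[0.002,-0.05,0.002],"fingers":-1},{"turn":[0,0,0],"slide":[0.003,-0.075,0.002],"fingers":-1},{"turn":[0,0,0],"slide":[0.003,-0.1,0.002],"fingers":-1},{"turn":[0,0,0],"slide":[0.003,-0.12,0.002],"fingers":-1}]' 60
python3 - <<'E'
from h import *
need([.4997,.2055,.1424],.035)
for n,(x0,y0,x1,y1) in {'scene':(270,100,430,260)}.items():
    im=grab_frame(n);im=im[y0:y1,x0:x1]; save(cv2.resize(im,None,fx=3.7,fy=3.7,interpolation=cv2.INTER_CUBIC),n+'11.png')
E
```

```text
t: 14.9
eef_pos: [0.5017, 0.1427, 0.1423]
ee_rot: [-3.142, -0.0, 0.036]
force: [0.1, 0.6, -2.6]
width: 0.0076
t 14.9 pos [0.5017 0.1427 0.1423] rpy [-3.142 -0.     0.036] w 0.0076 F [ 0.1  0.6 -2.6]
slide [ 4.000e-04 -1.256e-01 -1.000e-04] turn [-0.     -0.      0.0001] mm 63 rows 1.5
```

View pics/scene11.png

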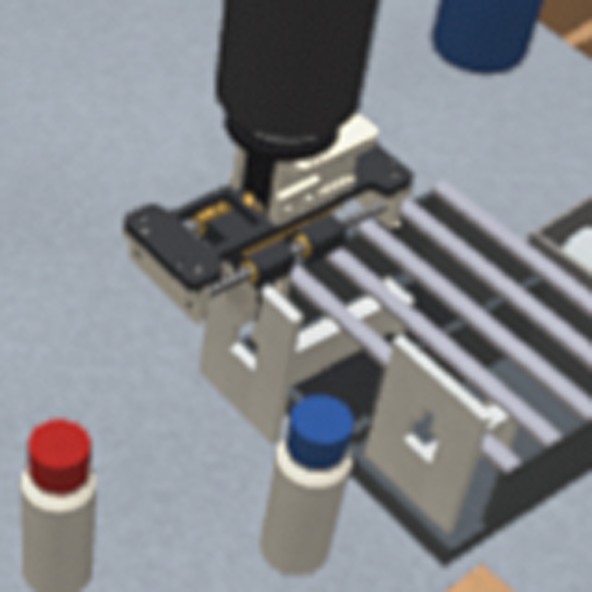

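The bar is running under the slats with no contact force, so I'll go on.

```bash
python3 -m crank '[{"turn":[0,0,0],"slide":[0,-0.03,0],"fingers":-1},{"turn":[0,0,0],"slide":[0,-0.06,0],"fingers":-1},{"turn":[0,0,0],"slide":[0,-0.09,0],"fingers":-1},{"turn":[0,0,0],"slide":[0,-0.11,0],"fingers":-1},{"turn":[0,0,0],"slide":[0,-0.12,0],"fingers":-1}]' 60
python3 -m crank '[{"turn":[0,0,0],"slide":[0,-0.002,0],"fingers":-1},{"turn":[0,0,0],"slide":[0,-0.002,0],"fingers":-1}]' 60
python3 - <<'E'
from h import *
need([.4997,.2055,.1124],.035)
for n in('scene','top'):
    im=grab_frame(n);np.save(n+'12.npy',im)
    x0,y0,x1,y1=(290,100,450,260) if n=='scene' else (110,110,270,260)
    save(cv2.resize(im[y0:y1,x0:x1],None,fx=3.7,fy=3.7,interpolation=cv2.INTER_CUBIC),n+'12.png')
E
```

```text
t: 15.37
eef_pos: [0.4997, 0.2029, 0.1423]
ee_rot: [-3.141, -0.0, 0.036]
force: [0.1, -0.1, -1.8]
width: 0.0076
t: 15.53
eef_pos: [0.4994, 0.2023, 0.1422]
ee_rot: [3.141, 0.0, 0.036]
force: [-0.1, -0.5, -2.8]
width: 0.0077
t 15.53 pos [0.4994 0.2023 0.1422] rpy [3.141 0.    0.036] w 0.0077 F [-0.1 -0.5 -2.8]
slide [ 0.0008 -0.0065  0.0596] turn [0.0001 0.0001 0.0001] mm 30 rows 0.7
```

View pics/scene12.png

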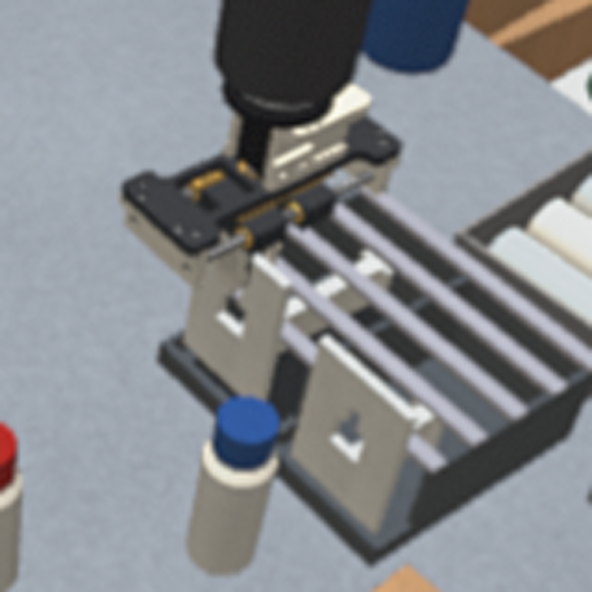

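View pics/top12.png

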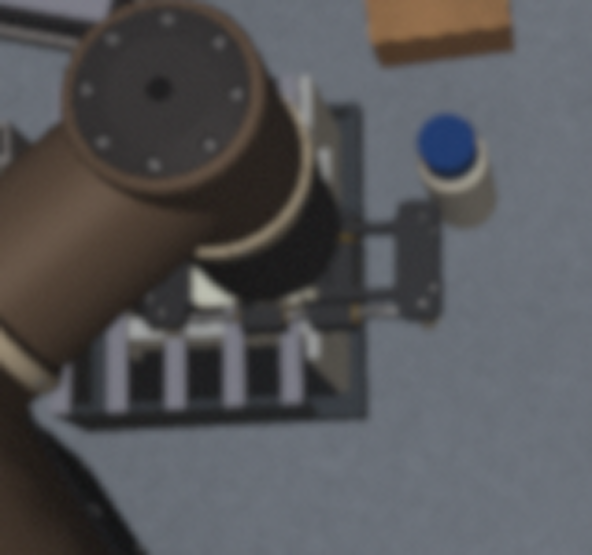

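```bash
python3 -m crank '[{"turn":[0,0,0],"slide":[0,-0.007,0],"fingers":-1},{"turn":[0,0,0],"slide":[0,-0.007,0.01],"fingers":-1},{"turn":[0,0,0],"slide":[0,-0.007,0.02],"fingers":-1},{"turn":[0,0,0],"slide":[0,-0.007,0.03],"fingers":-1},{"turn":[0,0,0],"slide":[0,-0.007,0.04],"fingers":-1}]' 60
python3 -m crank '[{"turn":[0,0,0],"slide":[0,0,0.006],"fingers":-1},{"turn":[0,0,0],"slide":[0,0,0.01],"fingers":-1},{"turn":[0,0,0],"slide":[0,0,0.01],"fingers":-1}]' 60
python3 -c "
from h import *
need([.4997,.2055,.1124],.035)"
```

```text
t: 16.05
eef_pos: [0.4992, 0.2051, 0.1216]
ee_rot: [3.141, 0.001, 0.035]
force: [0.9, -0.1, -3.1]
width: 0.0078
t: 16.3
eef_pos: [0.4992, 0.2052, 0.1167]
ee_rot: [3.141, 0.001, 0.035]
force: [-0.6, 0.2, -2.4]
width: 0.0076
t 16.3 pos [0.4992 0.2052 0.1167] rpy [3.141e+00 1.000e-03 3.500e-02] w 0.0076 F [-0.6  0.2 -2.4]
slide [ 0.001  -0.0005  0.0087] turn [ 0.0001  0.0001 -0.    ] mm 4 rows 0.1
```

```bash
python3 -m crank '[{"turn":[0,0,0],"slide":[0,0,0.003],"fingers":-1},{"turn":[0,0,0],"slide":[0,0,0.006],"fingers":-1},{"turn":[0,0,0],"slide":[0,0,0.006],"fingers":-1}]' 60
python3 -m crank '[{"turn":[0,0,0],"slide":[0,0,0.003],"fingers":-1},{"turn":[0,0,0],"slide":[0,0,0.003],"fingers":-1},{"turn":[0,0,0],"slide":[0,0,0.003],"fingers":-1}]' 60
```

```text
t: 16.55
eef_pos: [0.4994, 0.2055, 0.1142]
ee_rot: [3.142, 0.0, 0.035]
force: [-0.5, 1.0, -2.0]
width: 0.0076
t: 16.8
eef_pos: [0.4994, 0.2055, 0.1129]
ee_rot: [-3.142, 0.0, 0.035]
force: [0.2, 0.0, -2.8]
width: 0.0077
```

```bash
python3 -m crank '[{"turn":[0,0,0],"slide":[0,0,0.003],"fingers":-1},{"turn":[0,0,0],"slide":[0,0,0.003],"fingers":-1},{"turn":[0,0,0],"slide":[0,0,0.003],"fingers":-1}]' 60
python3 -m crank '[{"turn":[0,0,0],"slide":[0,0,0.002],"fingers":-1},{"turn":[0,0,0],"slide":[0,0,0.002],"fingers":-1},{"turn":[0,0,0],"slide":[0,0,0.002],"fingers":-1}]' 60
```

```text
t: 17.05
eef_pos: [0.5001, 0.2056, 0.1123]
ee_rot: [-3.141, -0.001, 0.035]
force: [-1.1, -1.6, 6.4]
width: 0.0077
t: 17.3
eef_pos: [0.5002, 0.2057, 0.1123]
ee_rot: [-3.141, -0.002, 0.036]
force: [-4.4, -1.9, 14.0]
width: 0.0078
```

It is seated: contact came at z 0.112, as predicted for the bay floor. Releasing now.

```bash
python3 -m crank '[{"turn":[0,0,0],"slide":[0,0,-0.003],"fingers":-1},{"turn":[0,0,0],"slide":[0,0,-0.003],"fingers":1},{"turn":[0,0,0],"slide":[0,0,-0.003],"fingers":1},{"turn":[0,0,0],"slide":[0,0,-0.003],"fingers":1},{"turn":[0,0,0],"slide":[0,0,-0.003],"fingers":1}]' 10
python3 -m crank '[{"turn":[0,0,0],"slide":[0,0,0],"fingers":1},{"turn":[0,0,0],"slide":[0,0,0],"fingers":1},{"turn":[0,0,0],"slide":[0,0,0],"fingers":1},{"turn":[0,0,0],"slide":[0,0,0],"fingers":1},{"turn":[0,0,0],"slide":[0,0,0],"fingers":1}]' 10
python3 -m crank '[{"turn":[0,0,0],"slide":[0,0,-0.04],"fingers":1},{"turn":[0,0,0],"slide":[0,0,-0.1],"fingers":1},{"turn":[0,0,0],"slide":[0,0,-0.18],"fingers":1},{"turn":[0,0,0],"slide":[0,0,-0.26],"fingers":1},{"turn":[0,0,0],"slide":[0,0,-0.34],"fingers":1}]' 10
python3 - <<'E'
from h import *
need([.4,0.0,.28],.035)
E
```

```text
t: 17.72
eef_pos: [0.4995, 0.2055, 0.1117]
ee_rot: [3.142, 0.0, 0.035]
force: [-1.0, 0.0, -0.1]
width: 0.0291
t: 18.13
eef_pos: [0.4994, 0.2055, 0.1118]
ee_rot: [3.142, 0.0, 0.035]
force: [0.0, 0.0, -0.5]
width: 0.0626
t: 18.55
eef_pos: [0.4991, 0.2051, 0.2838]
ee_rot: [3.141, 0.0, 0.035]
force: [0.1, 1.1, -0.6]
width: 0.0871
t 18.55 pos [0.4991 0.2051 0.2838] rpy [3.141 0.    0.035] w 0.0871 F [ 0.1  1.1 -0.6]
slide [-0.2124  0.4031  0.0077] turn [ 0.  0. -0.] mm 228 rows 5.5
```

```bash
python3 -m crank '[{"turn":[0,0,0],"slide":[0,0.4,0],"fingers":1},{"turn":[0,0,0],"slide":[0,0.4,0],"fingers":1},{"turn":[0,0,0],"slide":[0,0.4,0],"fingers":1},{"turn":[0,0,0],"slide":[0,0.4,0],"fingers":1},{"turn":[0,0,0],"slide":[0,0.4,0],"fingers":1}]' 10
python3 - <<'E'
from h import *
need([.4,0.0,.28],.035)
fb=np.array([.4985,.2055,.004]); a=.035
X=np.array([-np.sin(a),np.cos(a),0]);Y=np.array([-np.cos(a),-np.sin(a),0]);Z=np.array([0,0,1])
W=lambda p:fb+p[0]*X+p[1]*Y+p[2]*Z
r=np.array([W(p) for p in[(0,-.045,.135),(0,.045,.135),(-.004,.045,0),(-.004,-.045,0),(.157,0,.04)]])
for n in('scene','top'):
    im=grab_frame(n);np.save(n+'13.npy',im)
    save(cv2.resize(im,(800,600),interpolation=cv2.INTER_CUBIC),n+'13f.png')
    x0,y0,x1,y1=(310,120,460,260) if n=='scene' else (110,110,270,240); f=5
    c=cv2.resize(im[y0:y1,x0:x1],None,fx=f,fy=f,interpolation=cv2.INTER_CUBIC)
    for u,v in proj(n,r): cv2.drawMarker(c,(int((u-x0+.5)*f),int((v-y0+.5)*f)),(255,0,255),0,9,1)
    save(c if c.shape[0]<=600 and c.shape[1]<=800 else cv2.resize(c,None,fx=.8,fy=.8),n+'13.png')
E
```

```text
t: 18.97
eef_pos: [0.5059, 0.0033, 0.2823]
ee_rot: [-3.141, -0.001, 0.035]
force: [0.4, -0.0, 0.4]
width: 0.0879
t 18.97 pos [0.5059 0.0033 0.2823] rpy [-3.141e+00 -1.000e-03  3.500e-02] w 0.0879 F [ 0.4 -0.   0.4]
slide [-0.2119 -0.0007  0.0044] turn [-0.     -0.0001  0.    ] mm 106 rows 2.5
```

View pics/scene13.png

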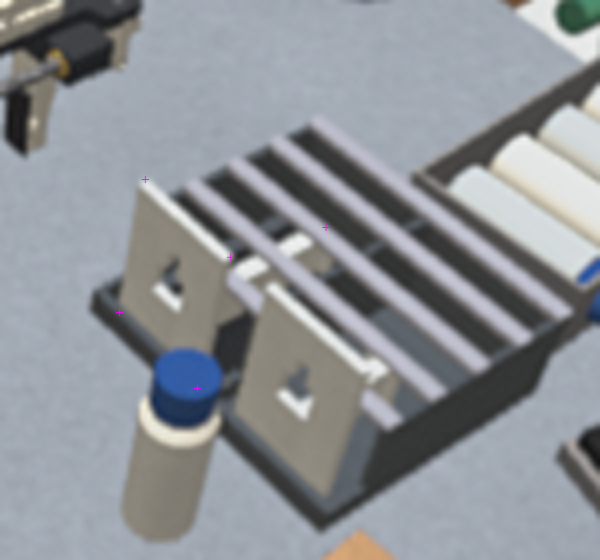

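View pics/top13.png

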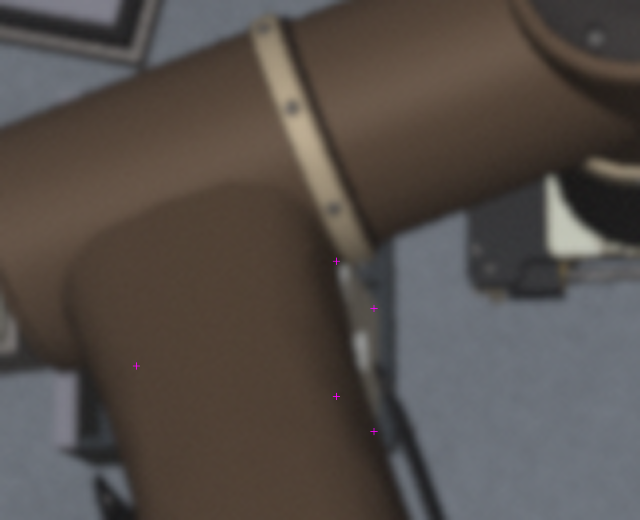

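View pics/scene13f.png

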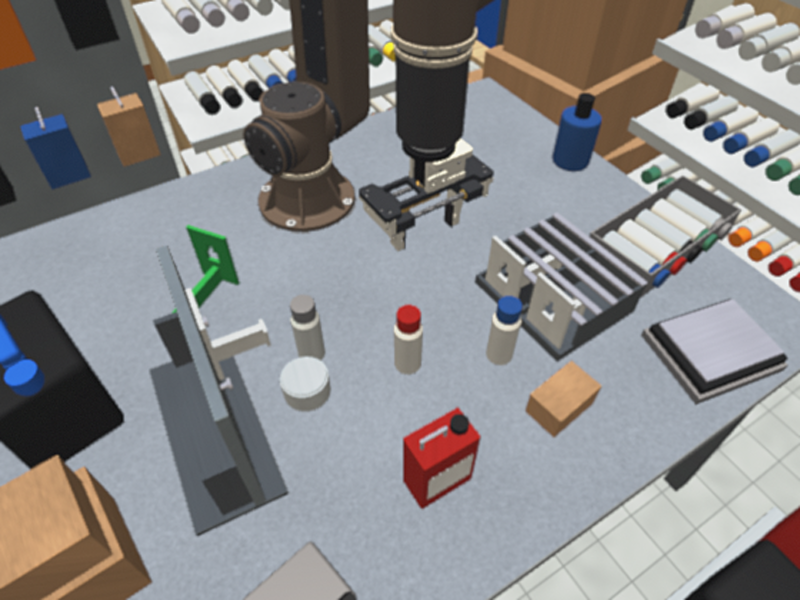

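```bash
python3 -m crank '[{"turn":[0,0,0],"slide":[0,0.35,-0.06],"fingers":1},{"turn":[0,0,0],"slide":[0,0.35,-0.06],"fingers":1},{"turn":[0,0,0],"slide":[0,0.35,-0.06],"fingers":1},{"turn":[0,0,0],"slide":[0,0.35,-0.06],"fingers":1},{"turn":[0,0,0],"slide":[0,0.35,-0.06],"fingers":1}]' 10
python3 - <<'E'
from h import *
im=grab_frame('top');np.save('top14.npy',im)
save(cv2.resize(im[110:240,110:270],None,fx=4.6,fy=4.6,interpolation=cv2.INTER_CUBIC),'top14.png')
E
```

```text
t: 19.48
eef_pos: [0.5127, -0.1731, 0.3128]
ee_rot: [3.14, -0.001, 0.033]
force: [-0.0, 1.0, 0.9]
width: 0.0877
```

View pics/top14.png

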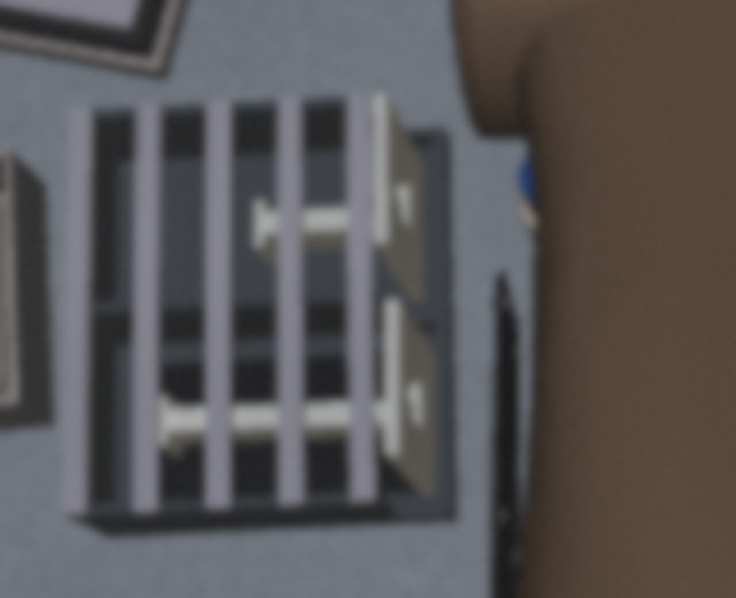

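```bash
python3 - <<'E'
from h import *
for a,b in[((394,299),(393,453)),((380,95),(381,243))]:
    p=[onz('top',(110+u/4.6-.4,110+v/4.6-.4),.139) for u,v in(a,b)]; print(p[0].round(4),p[1].round(4),((p[0]+p[1])/2).round(4))
fb=np.array([.4985,.2055]); p=(onz('top',(110+394/4.6-.4,110+299/4.6-.4),.139)+onz('top',(110+393/4.6-.4,110+453/4.6-.4),.139))/2
d=p[:2]-fb; X=np.array([-.035,.999]);print('x',d@X,'y',d@np.array([-.999,-.035]))
E
```

```text
[0.5443 0.2026 0.139 ] [0.455  0.2002 0.139 ] [0.4996 0.2014 0.139 ]
[0.6666 0.2152 0.139 ] [0.5774 0.2113 0.139 ] [0.622  0.2132 0.139 ]
x -0.004117549110316487 y -0.0009751669967569927
```

The arm reads 4 mm towards the lip and 1 mm sideways from the bay point, well inside the limits. The robot is clear, so I'm handing in.

```bash
python3 -c "
from h import *
print(job_done())"
```

```text
the job is handed in; nothing more can be done
None
```

I took the long arm off its screw and stood it on the counter, let go. Then I gripped it again by its plate top, slid it bar first under the slats and lowered it into the free bay. I handed the job in at about 19.5 s of the 67 s; no verdict was reported.

**Position in the bay:** the last top view puts the plate about 4 mm towards the lip and 1 mm sideways of the bay point; the limits are 14 and 18 mm. The gripper's reading at release put it within 1 mm, so the two differ by about 4 mm. That is more than the 2 mm the calibration is good for, but still well inside the limits.

**Seating:** floor contact came at the height predicted for the bay floor, and in the scene view the arm stands upright like the stowed one. I did not measure its tilt as a number.

**Other goods:** none showed any shift in the last scene view, judged by eye. The robot is clear of everything, with the gripper at about 0.31 m.

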